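Change the analysers over to the backup supply at an interlocked switch box

ROBOT

A 6-joint arm with a two-finger parallel gripper is mounted at the origin on a cart in front of the work surface, level with it; the furniture and walls round the work are solid. World frame = base frame: x ahead of the robot, y to its left, z up, the work surface at z = 0. Lengths are in m, angles in rad, forces in N, time in s.
With the tool pointing down it reaches from about 0.425 to 1.125 m from the base axis. Payload 14.9 kg.
Tool frame: the origin (TCP) lies on the centre line of the jaws, within the pads' length; the fingertips stand 17 mm ahead of it and the grasp point (between the pads) lies 2 mm behind it; x points along the fingers, y is the direction in which the jaws open and shut, and the axes are right-handed (so a half turn about x gives the same grasp; the last joint's range is limited). The gripper opens to 91 mm and grips with 3 to 60 N. Pads are 32 mm wide; open, the fingers measure 118 mm over their backs; the gripper's body (76 mm by 178 mm) begins 60 mm behind the grasp point.
Start: joints at [-1.377, 0.379, 1.734, -0, 1.028, -0.033], TCP at [0.157, -0.682, 0.207] pointing down, gripper open.
Joint ranges: [-2.77, 2.77], [-0.74, 2.19], [0, 2.66], [-1.06, 4.2], [0.31, 2.87], [-3.08, 3.08]. Speed limits (rad/s): [1.89, 1.89, 2.39, 3.14, 3.14, 3.14].

INTERFACE

Orientations are given as [roll, pitch, yaw] about the fixed x, y, z axes, in that order (R = Rz(yaw) Ry(pitch) Rx(roll)).
In Python, from station import arm, cams gives the robot as it stands.
- The arm moves only by the shell command python3 -m pendant 'ROWS' [FORCE]. ROWS is JSON, a list of rows, each an object with "twist": the turn, a rotation vector about the tool's x, y, z in rad, a list of three; "xyz": the shift along the tool's x, y, z in mm, a list of three; "fingers": the gripper command: -1 is shut, 1 is fully open, values between are in proportion. A call has exactly 8 rows; each row is the pose to reach, as a shift and turn from the pose commanded when the call began, along the tool's axes at that moment; what a row does not reach only later rows make up. A row lasts 1/8 s, in which the tool goes at most 62.5 mm and 10.7 degrees, less where a joint would pass 70% of its speed; a pose out of reach is approached as far as the arm can. A call with a gripper value outside its range is refused whole. The fingers move at their own pace and stop on an object; FORCE is the grip in N (left out, the last holds). Time passes only in rows, so rows that repeat a pose let the fingers close, or fill a call up. It gives the time, the measured TCP pose, the force and the opening at its end, in the units of the state.
- arm.read_state(): the state, without advancing time (a new reading comes with each control period).
- cams.snapshot(name): name is "scene" or "top"; returns a dict with "pixels" (384x512x3 uint8, red, green, blue), "depth" (384x512 float32, m along the optical axis (not along the pixel's ray), 0 where there is no reading), "fx", "fy", "cx", "cy" (pixels), "k1" (the pictures are not rectified: a ray, as slopes to the right and down, at radius r is drawn at 1 + k1 r^2 times it, then the intrinsics apply), "rvec" (rotation vector, rad) and "tvec" (3), from world to camera coordinates, as OpenCV has them. Camera axes: x right, y down, z forward; pixel columns grow to the right and rows downward; lengths in m; the calibration is good to about 2 mm. A picture is of the moment at which its call begins.
- arm.finish_job(): hands the job in, once; it reports no verdict.
The state is a dict: "clock": time; "q": joint angles; "qvel": joint speeds; "joint_efforts": joint torques, N m; "tool_pos": TCP position; "tcp_rot": TCP orientation; "ft_force": force on the tool from outside, world axes, zero at the start; "moment": the same for the moment, N m; "grip_width": opening from 0.0 (shut) to 1.0 (fully open).
Only numpy, scipy, OpenCV 4.12 (cv2) and the standard library are available. Lean on these libraries where they do the work, as an engineer would, in place of code of your own. Each camera call takes 0.05 s, during which the arm holds its last target.

TASK

Change the analysers over to the backup supply: on the grey switch box, swing the red isolator lever anticlockwise (seen from above) all the way to its stop, which you have to feel because it lies at a different lever angle on every box, and only then swing the blue selector lever, which the isolator locks until it is fully home, anticlockwise all the way to its green dot. Go gently, never forcing either lever against the stop or the lock (15 N is plenty, 20 N too much), let go of everything, and leave the bottle, the tube and the tape beside the box where they are.

Things in the scene. Friction and masses are not known exactly. Their poses are not given: they have to be found in the camera images.
- unit: the fixed grey switch box, 170 x 310 x 60 mm (its x, y, z), standing on the worktop. Origin: centre of its underside; its x axis points to its back, its y axis to its left, z up. Its flat lid is at z = 60 mm. Both levers lie on the lid and turn about upright axes; nothing else stands on the lid
- isolator: the red isolator lever, on the box's left over a yellow disc: flat arm 20 mm wide, top 16 mm above the lid, with an upright round red peg at its end, 70 mm from the axis, 18 mm thick, straight from 21 to 50 mm above the lid (foot flares to 26 mm, top at 55 mm). Black hub 52 mm wide, 15 mm high. Origin: on its axis at the lid; x along the arm to the peg. Friction about 2 N at the peg; stays put
- isolator_hub (a joint): angle of the red lever, rad: 0 when its arm points along the box's x, growing anticlockwise from above. Starts at 0 to 0.25. Its hidden sprung stop is met somewhere from 0.85 to 1.85, different on each box and not visible: the push at the peg then rises by 5 to 6 N per mm for 8 mm, then it is solid. The selector is freed only at the stop or within about 3 degrees before it
- isolator_peg (a point): on the centre line of the red peg, 35 mm above the lid (half-way up its straight part)
- isolator_axis (a point): on the red lever's axis, 35 mm above the lid, 70 mm from the peg's centre
- selector: the blue selector lever, on the box's right over a light grey disc; same shape and sizes as the red one. Origin: on its axis at the lid; as found its arm lies 85 degrees clockwise of the box's x, by a white dot. While locked its peg moves only about 3 to 7 mm, then is blocked hard; when freed it swings with about 2 N at the peg to a solid end, where the arm points at the green dot
- selector_hub (a joint): angle of the blue lever, rad: 0 as found, growing anticlockwise from above; 0.95 at its far end by the green dot
- selector_peg (a point): on the centre line of the blue peg, 35 mm above the lid
- selector_axis (a point): on the blue lever's axis, 35 mm above the lid, 70 mm from the peg's centre
- stop: the isolator's sprung stop, hidden inside the box; not reachable, its place tells nothing of the lever angle at which it is met
- oil_bottle: small brown dropper bottle with black cap, 34 mm in diameter, 78 mm tall, standing near the box's right side; bystander. Origin at the centre of its underside
- sample_tube: capped sample tube lying near the box's left side, 15 mm thick, about 90 mm long; bystander. Origin under its middle
- tape_roll: roll of brown tape lying flat, 94 mm in diameter, 48 mm high, left of the box; bystander. Origin at the centre of its underside

How it is judged:
On the way:
1. the red isolator lever is swung to where its stop may be (0.75 rad or more), the blue one still unturned (below 0.25) (value of joint isolator_hub above 0.75 rad and value of joint selector_hub below 0.25 rad), for 0.1 s.
At the end, for the whole second after the job is handed in: The blue selector lever stands at its far end by the green dot (joint 0.87 or more of 0.95), which the interlock allows only with the red isolator lever home (joint above 0.7), at rest, with nothing touched and the bottle, tube and tape within 20 mm of where they were (value of joint selector_hub above 0.87 rad and value of joint isolator_hub above 0.7 rad and velocity of joint selector_hub below 0.05 rad/s).
It fails at once if the isolator is driven against its stop with more than 25 N (contact force between isolator and stop above 25 N).
It fails at once if the selector is forced against the locked interlock with more than 20 N (contact force between isolator and selector above 20 N).
It fails at once if the oil dropper bottle is moved more than 20 mm (distance of oil_bottle from where it was at the start of the episode above 0.02 m).
It fails at once if the sample tube is moved more than 20 mm (distance of sample_tube from where it was at the start of the episode above 0.02 m).
It fails at once if the roll of tape is moved more than 20 mm (distance of tape_roll from where it was at the start of the episode above 0.02 m).
It also fails if it takes over 72 s, if anything falls off the work surface, if the arm or the gripper's body presses on something with over 40 N, if the wrist force passes 120 N, or if a joint passes its speed limit or range.

## Working session

There is one attempt and no reset: what is moved stays moved. The work goes in short steps, Python scripts to look and compute and a shell command to move; the robot and the scene stay as the last step left them, time stands still between calls to the robot, and variables do not carry over. Pictures are saved under pics/ and viewed, and the job is handed in when it is done.

```bash
ls; mkdir -p pics; python3 - <<'E'
from station import arm, cams
import cv2, numpy as np
s=arm.read_state()
for k in s: print(k, np.round(s[k],3))
for n in("scene","top"):
    c=cams.snapshot(n)
    np.savez(f"pics/{n}0.npz",**c)
    cv2.imwrite(f"pics/{n}0.png",cv2.resize(c["pixels"][:,:,::-1],None,fx=1.5,fy=1.5))
    print(n,c["fx"],c["fy"],c["cx"],c["cy"],c["k1"],c["rvec"],c["tvec"])
E
```

```text
pics
clock 0.0
q [-1.377  0.379  1.735  0.     1.028 -0.033]
qvel [-0.001 -0.001 -0.001  0.    -0.001  0.001]
joint_efforts [-1.0000e-03 -7.6372e+01 -4.3436e+01  6.5000e-02  4.2000e-02 -0.0000e+00]
tool_pos [ 0.157 -0.682  0.207]
tcp_rot [-1.616  1.57   1.753]
ft_force [ 0.628 -0.302 -0.262]
moment [ 0.013 -0.033 -0.018]
grip_width 1.0
scene 399.74437838197093 399.74437838197093 250.57126685652617 195.84778488357247 -0.050582134482202855 [ 1.18257016 -2.28779586  0.98165457] [0.32519984 0.29026522 1.07127517]
top 461.9985130040969 461.9985130040969 254.06337352493526 190.727461042639 -0.026249322586354363 [ 2.17188501 -2.19052367  0.12725175] [0.04986662 0.46628492 1.16420609]
```

View pics/scene0.png

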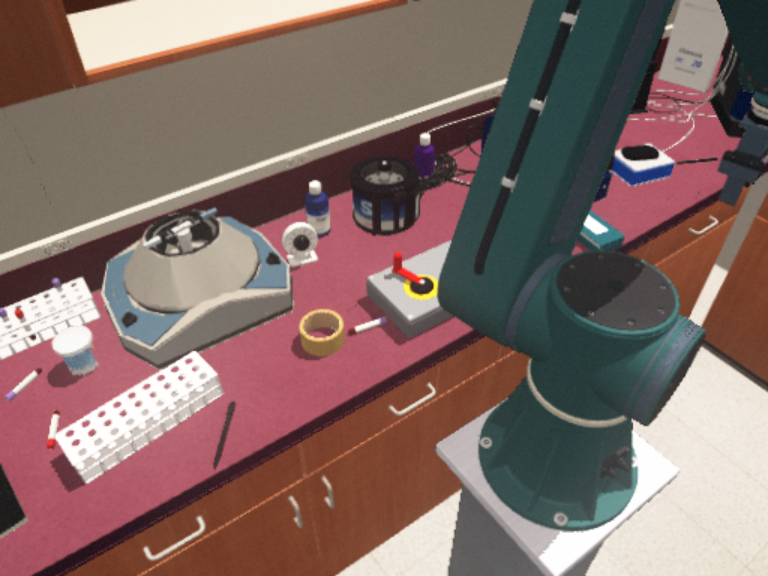

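View pics/top0.png

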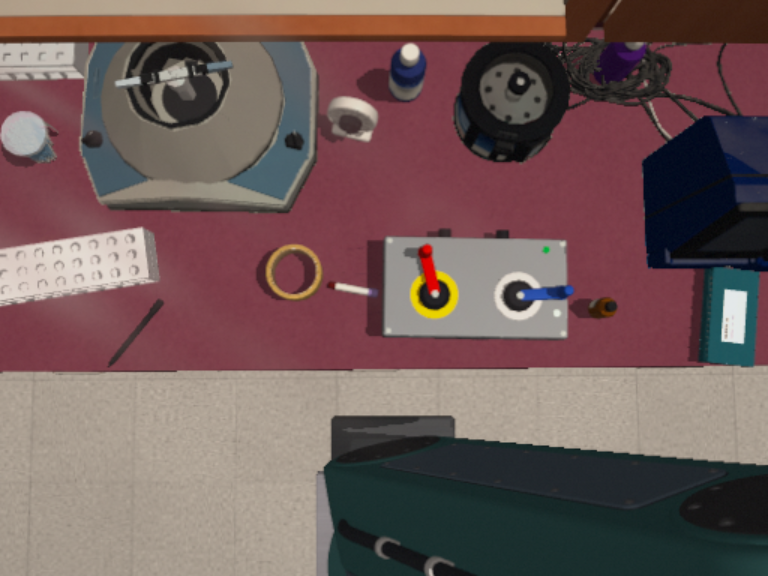

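The top view (1.5x scale) shows the red hub at (434,295) with its peg at (427,250), and the blue hub at (519,296) with its peg at (568,290). The green dot is at (546,250) and the bottle at (602,307). In the scene view the blue lever is hidden behind the arm.

```bash
cat > h.py <<'E'
import numpy as np, cv2
from scipy.spatial.transform import Rotation as Rn
def load(n):
    return dict(np.load(f"pics/{n}.npz"))
def rays(c,uv):
    uv=np.atleast_2d(np.asarray(uv,float))
    d=np.stack([(uv[:,0]-c["cx"])/c["fx"],(uv[:,1]-c["cy"])/c["fy"]],1)
    s=d.copy()
    for _ in range(20): s=d/(1+c["k1"]*(s**2).sum(1,keepdims=True))
    R=Rn.from_rotvec(c["rvec"]).as_matrix()
    dirs=np.c_[s,np.ones(len(s))]@R
    o=-R.T@c["tvec"]
    return o,dirs
def onz(c,uv,z):
    o,d=rays(c,uv); return o+d*((z-o[2])/d[:,2])[:,None]
def bydepth(c,uv):
    uv=np.atleast_2d(np.asarray(uv)).astype(int)
    o,d=rays(c,uv); return o+d*c["depth"][uv[:,1],uv[:,0]][:,None]
def proj(c,P):
    R=Rn.from_rotvec(c["rvec"]).as_matrix()
    p=np.atleast_2d(P)@R.T+c["tvec"]; s=p[:,:2]/p[:,2:]
    s=s*(1+c["k1"]*(s**2).sum(1,keepdims=True))
    return s*[c["fx"],c["fy"]]+[c["cx"],c["cy"]]
def mask(c,name):
    h=cv2.cvtColor(c["pixels"],cv2.COLOR_RGB2HSV).astype(int);H,S,V=h[...,0],h[...,1],h[...,2]
    if name=="red": return ((H<4)|(H>177))&(S>200)&(V>120)
    if name=="yel": return (abs(H-30)<5)&(S>180)&(V>150)
    if name=="blue": return (abs(H-113)<8)&(S>170)&(V>80)
    if name=="green": return (abs(H-65)<20)&(S>120)&(V>80)
    if name=="blk": return V<50
def pix(m,box=None):
    v,u=np.nonzero(m); a=np.c_[u,v]
    if box is not None: a=a[(u>=box[0])&(u<=box[2])&(v>=box[1])&(v<=box[3])]
    return a
E
python3 - <<'E'
from h import *
t=load("top0"); s=load("scene0")
bx=(250,150,385,230)
for n in("red","yel","blue","green"):
    a=pix(mask(t,n),bx); P=bydepth(t,a)
    print("top",n,len(a),a.mean(0),"P mean",P.mean(0).round(4),"z pct",np.percentile(P[:,2],[2,25,50,75,98]).round(3))
    if n in("red","blue"):
        hi=P[:,2]>0.105; print("  high",hi.sum(),P[hi].mean(0).round(4),P[hi].min(0).round(4),P[hi].max(0).round(4), "pix",a[hi].mean(0))
        lo=(P[:,2]>0.07)&(P[:,2]<0.082); print("  arm",P[lo].mean(0).round(4))
for n in("red","yel"):
    a=pix(mask(s,n),(235,160,310,225)); P=bydepth(s,a)
    print("scene",n,len(a),a.mean(0),P.mean(0).round(4),np.percentile(P[:,2],[2,25,50,75,98]).round(3))
    if n=="red":
        hi=P[:,2]>0.09; print("  high",hi.sum(),P[hi].mean(0).round(4),P[hi].min(0).round(4),P[hi].max(0).round(4))
# lid
m=(abs(t["pixels"].astype(int).max(2)-t["pixels"].astype(int).min(2))<12)
a=pix(m,(245,150,390,232)); P=bydepth(t,a); k=(abs(P[:,2]-.06)<.01)
print("lid z",np.median(P[k,2]),P[k].min(0),P[k].max(0)); 
r=cv2.minAreaRect((P[k,:2]*1000).astype(np.float32)); print(r)
# brown bottle, tube
for nm,b in(("bottle",(390,190,415,215)),("tube",(215,185,252,198)),("tape",(172,160,218,202))):
    a=np.array([(u,v) for u in range(b[0],b[2]) for v in range(b[1],b[3])]);P=bydepth(t,a);k=P[:,2]>0.008
    print(nm,k.sum(),P[k].mean(0).round(3),P[k].min(0).round(3),P[k].max(0).round(3))
E
```

```text
top red 200 [285.92 179.52] P mean [ 0.4876 -0.0311  0.0828] z pct [0.071 0.075 0.077 0.079 0.116]
  high 35 [ 0.516  -0.0248  0.1137] [ 0.5092 -0.0315  0.1074] [ 0.523  -0.0172  0.1186] pix [284.25714286 166.2       ]
  arm [ 0.4813 -0.0325  0.0763]
top yel 326 [290.55828221 198.71472393] P mean [ 0.4421 -0.0434  0.0652] z pct [0.057 0.06  0.062 0.063 0.069]
top blue 190 [363.27894737 195.28421053] P mean [ 0.4471 -0.2187  0.0882] z pct [0.071 0.075 0.076 0.079 0.118]
  high 32 [ 0.446  -0.2384  0.1491] [ 0.3523 -0.2552  0.1085] [0.4549 0.07   1.2026] pix [377.78125 193.40625]
  arm [ 0.4472 -0.2146  0.0759]
top green 14 [363.64285714 166.21428571] P mean [ 0.5226 -0.229   0.0615] z pct [0.059 0.06  0.061 0.062 0.065]
scene red 84 [270.22619048 180.42857143] [ 0.4797 -0.0184  0.0936] [0.072 0.075 0.077 0.08  0.116]
  high 17 [0.4644 0.015  0.1612] [-0.3035 -0.0291  0.0992] [0.5186 0.5877 0.9487]
scene yel 84 [281.44047619 194.        ] [ 0.4338 -0.0302  0.0612] [0.057 0.06  0.061 0.062 0.065]
lid z 0.06015656871945896 [ 0.37518177 -0.26140372  0.05006522] [0.54598826 0.04484941 0.06999818]
((460.33404541015625, -109.78788757324219), (304.9609680175781, 167.48532104492188), 88.33882141113281)
bottle 217 [ 0.425 -0.32   0.064] [ 0.352 -0.344  0.009] [0.443 0.07  1.203]
tube 159 [0.463 0.093 0.021] [0.352 0.054 0.008] [0.476 0.137 1.203]
tape 493 [0.491 0.192 0.059] [0.352 0.07  0.008] [0.542 0.241 1.203]
```

```bash
python3 - <<'E'
from h import *
t=load("top0")
def circ(P):
    A=np.c_[2*P,np.ones(len(P))]; x=np.linalg.lstsq(A,(P**2).sum(1),rcond=None)[0]
    return x[:2],np.sqrt(x[2]+x[:2]@x[:2])
# yellow ellipse
for n,b in(("yel",(265,170,315,225)),("wht",(320,170,372,225))):
    if n=="yel": m=mask(t,"yel")
    else: m=(t["pixels"].min(2)>185)
    mm=np.zeros_like(m); mm[b[1]:b[3],b[0]:b[2]]=m[b[1]:b[3],b[0]:b[2]]
    cs,_=cv2.findContours(mm.astype(np.uint8),cv2.RETR_EXTERNAL,cv2.CHAIN_APPROX_NONE)
    c=max(cs,key=len)[:,0]; hull=cv2.convexHull(c)[:,0]
    P=onz(t,hull,0.061)[:,:2]; ctr,r=circ(P); res=np.hypot(*(P-ctr).T)-r
    k=abs(res)<.003; ctr,r=circ(P[k]); print(n,ctr.round(4),r.round(4),k.sum(),len(k))
# hub black circle tops: screw (white dot) centre at hub top z=.075?
# pegs by mask at top z=0.115 plane
for n,uv in(("red",(427/1.5,250/1.5)),):
    pass
m=mask(t,"blue");a=pix(m,(330,180,385,205));P=bydepth(t,a)
k=(P[:,2]>.105)&(P[:,2]<.13);print("blue hi",k.sum(),P[k].mean(0).round(4),P[k].min(0).round(4),P[k].max(0).round(4))
# lid edges
mm=((t["pixels"].astype(int).max(2)-t["pixels"].astype(int).min(2))<14)&(abs(t["pixels"].astype(int).mean(2)-140)<40)
cs,_=cv2.findContours(mm[150:235,245:390].astype(np.uint8),cv2.RETR_EXTERNAL,cv2.CHAIN_APPROX_NONE)
c=max(cs,key=len)[:,0]+[245,150]
P=onz(t,c,0.06)[:,:2]; r=cv2.minAreaRect((P*1000).astype(np.float32)); print(r, cv2.boxPoints(r))
crop=t["pixels"][140:240,240:420,::-1]; cv2.imwrite("pics/crop0.png",cv2.resize(crop,None,fx=4.4,fy=4.4,interpolation=cv2.INTER_CUBIC))
E
```

```text
yel [ 0.449  -0.0402] 0.0384 20 20
wht [ 0.4458 -0.1803] 0.0391 19 19
blue hi 31 [ 0.449  -0.2484  0.1152] [ 0.4428 -0.2552  0.1085] [ 0.4549 -0.2424  0.1187]
((461.258056640625, -109.78871154785156), (303.2215576171875, 164.72775268554688), 88.50839233398438) [[ 374.9756   -259.20413 ]
 [ 539.64746  -263.4921  ]
 [ 547.5405     39.62671 ]
 [ 382.86865    43.914673]]
```

View pics/crop0.png

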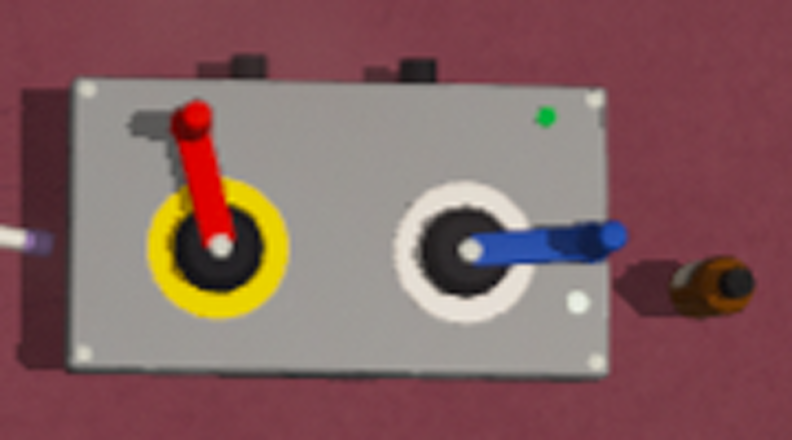

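```bash
cat >> h.py <<'E'
YAW=-0.025
def local(tcp_pos,rpy,target,newy=None):
    """shift in tool frame (mm)"""
    R=Rn.from_euler("xyz",rpy).as_matrix()
    return (R.T@(np.asarray(target)-tcp_pos)*1000)
E
python3 - <<'E'
from h import *
from station import arm
t=load("top0"); s=load("scene0"); st=arm.read_state()
R=Rn.from_euler("xyz",st["tcp_rot"]).as_matrix(); print("tool axes cols\n",R.round(3))
ax=np.array([.449,-.0402]); a=.2231
pk=np.array([*(ax+.07*np.array([np.cos(a),np.sin(a)])),.115]); print("peg",pk, "scene px x1.5",proj(s,pk)*1.5,"top",proj(t,pk)*1.5)
# triangulate red peg top: top px / scene px blobs
P=bydepth(t,pix(mask(t,"red"),bx:=(250,150,385,230)));A=pix(mask(t,"red"),bx);ut=A[(P[:,2]>.105)&(P[:,2]<.13)].mean(0)
A=pix(mask(s,"red"),(235,160,310,225));P=bydepth(s,A);k=(P[:,2]>.105)&(P[:,2]<.13);us=A[k].mean(0);print("us",us*1.5,P[k].mean(0),k.sum())
o1,d1=rays(t,ut);o2,d2=rays(s,us);d1=d1[0];d2=d2[0]
x=np.linalg.lstsq(np.c_[d1,-d2],o2-o1,rcond=None)[0];print("tri",o1+x[0]*d1,o2+x[1]*d2)
print("bottle cap",onz(t,[(408,204.8)],.078))
print("green",onz(t,[(363.6,166.2)],.06))
# heights in corridor
U=np.array([(u,v) for u in range(150,512,4) for v in range(20,260,4)]);Q=bydepth(t,U)
for x0 in np.arange(.3,.75,.1):
    print(x0,[ (round(y0,1),round(Q[(abs(Q[:,0]-x0)<.05)&(abs(Q[:,1]-y0)<.05)][:,2].max(initial=-1),2)) for y0 in np.arange(-.6,.3,.1)])
E
```

```text
tool axes cols
 [[-0.     0.225 -0.974]
 [ 0.001 -0.974 -0.225]
 [-1.    -0.001  0.   ]]
peg [ 0.51726514 -0.02471223  0.115     ] scene px x1.5 [[397.52737529 253.08389253]] top [[426.38104556 248.40314884]]
us [397.3 255.6] [ 0.51265645 -0.0207152   0.11285405] 15
tri [ 0.51691891 -0.02532882  0.10773644] [ 0.51762629 -0.02441702  0.10776344]
bottle cap [[ 0.42358577 -0.33173067  0.078     ]]
green [[ 0.52287239 -0.22933273  0.06      ]]
0.3 [(np.float64(-0.6), np.float64(0.04)), (np.float64(-0.5), np.float64(0.04)), (np.float64(-0.4), np.float64(0.01)), (np.float64(-0.3), np.float64(0.0)), (np.float64(-0.2), np.float64(0.0)), (np.float64(-0.1), np.float64(0.01)), (np.float64(-0.0), np.float64(0.0)), (np.float64(0.1), np.float64(0.0)), (np.float64(0.2), np.float64(0.0))]
0.4 [(np.float64(-0.6), np.float64(0.04)), (np.float64(-0.5), np.float64(0.04)), (np.float64(-0.4), np.float64(0.0)), (np.float64(-0.3), np.float64(0.08)), (np.float64(-0.2), np.float64(0.12)), (np.float64(-0.1), np.float64(0.08)), (np.float64(-0.0), np.float64(0.08)), (np.float64(0.1), np.float64(1.2)), (np.float6
[... 390 characters left out ...]
 [(np.float64(-0.6), np.float64(-1.0)), (np.float64(-0.5), np.float64(0.31)), (np.float64(-0.4), np.float64(0.31)), (np.float64(-0.3), np.float64(0.62)), (np.float64(-0.2), np.float64(0.62)), (np.float64(-0.1), np.float64(0.61)), (np.float64(-0.0), np.float64(0.61)), (np.float64(0.1), np.float64(0.61)), (np.float64(0.2), np.float64(0.61))]
0.7000000000000002 [(np.float64(-0.6), np.float64(-1.0)), (np.float64(-0.5), np.float64(0.27)), (np.float64(-0.4), np.float64(0.27)), (np.float64(-0.3), np.float64(0.14)), (np.float64(-0.2), np.float64(0.16)), (np.float64(-0.1), np.float64(0.16)), (np.float64(-0.0), np.float64(0.0)), (np.float64(0.1), np.float64(0.09)), (np.float64(0.2), np.float64(0.15))]
```

```bash
python3 -m pendant '[{"twist":[0,0,0],"xyz":[-6,-40,-36],"fingers":0.1},{"twist":[0,0,0],"xyz":[-12,-84,-76],"fingers":0.1},{"twist":[0,0,0],"xyz":[-18,-128,-116],"fingers":0.1},{"twist":[0,0,0],"xyz":[-23,-172,-156],"fingers":0.1},{"twist":[0,0,0],"xyz":[-23,-216,-196],"fingers":0.1},{"twist":[0,0,0],"xyz":[-23,-256,-236],"fingers":0.1},{"twist":[0,0,0],"xyz":[-23,-292,-264],"fingers":0.1},{"twist":[0,0,0],"xyz":[-23,-307,-279],"fingers":0.1}]' 5
```

```text
clock: 1.1
tool_pos: [0.3607, -0.3181, 0.2301]
tcp_rot: [-1.302, 1.57, 2.068]
ft_force: [0.3, -0.7, 0.1]
grip_width: 0.552
```

```bash
python3 -m pendant '[{"twist":[-0.18,0,0],"xyz":[4,-34,-29],"fingers":0.1},{"twist":[-0.36,0,0],"xyz":[8,-68,-59],"fingers":0.1},{"twist":[-0.54,0,0],"xyz":[12,-102,-89],"fingers":0.1},{"twist":[-0.72,0,0],"xyz":[16,-136,-119],"fingers":0.1},{"twist":[-0.9,0,0],"xyz":[20,-170,-149],"fingers":0.1},{"twist":[-1.08,0,0],"xyz":[24,-204,-179],"fingers":0.1},{"twist":[-1.26,0,0],"xyz":[28,-236,-206],"fingers":0.1},{"twist":[-1.44,0,0],"xyz":[30,-252,-219],"fingers":0.1}]'; python3 - <<'E'
from h import *
from station import arm,cams
s=arm.read_state();print(s["q"].round(3) if hasattr(s["q"],"round") else s["q"],s["tool_pos"]);R=Rn.from_euler("xyz",s["tcp_rot"]).as_matrix();print(R.round(3))
for n in("scene","top"):
    c=cams.snapshot(n); np.savez(f"pics/{n}1.npz",**c)
a=cv2.resize(load("scene1")["pixels"][:,:,::-1],None,fx=.78*1.0,fy=.78); b=cv2.resize(load("top1")["pixels"][:,:,::-1],None,fx=.78,fy=.78)
cv2.imwrite("pics/p1.png",np.hstack([a,b]))
E
```

```text
clock: 2.1
tool_pos: [0.5174, -0.0237, 0.1998]
tcp_rot: [-1.911, 1.57, 2.905]
ft_force: [0.1, -0.2, -0.1]
grip_width: 0.552
[-0.091  0.101  2.104  0.     0.938 -0.194] [ 0.51735432 -0.02365924  0.19982359]
[[-0.001  0.995  0.103]
 [ 0.     0.103 -0.995]
 [-1.    -0.001 -0.   ]]
```

View pics/p1.png

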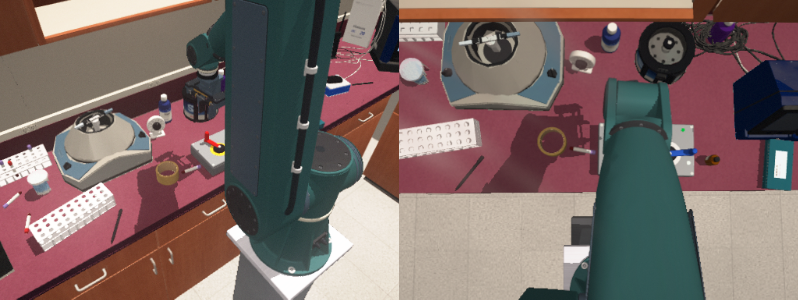

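```bash
python3 -m pendant '[{"twist":[-0.12,0,0],"xyz":[15,0,1],"fingers":0.1},{"twist":[-0.12,0,0],"xyz":[30,0,1],"fingers":0.1},{"twist":[-0.12,0,0],"xyz":[45,0,1],"fingers":0.1},{"twist":[-0.12,0,0],"xyz":[60,0,1],"fingers":0.1},{"twist":[-0.12,0,0],"xyz":[75,0,1],"fingers":0.1},{"twist":[-0.12,0,0],"xyz":[87,0,1],"fingers":0.1},{"twist":[-0.12,0,0],"xyz":[95,0,1],"fingers":0.1},{"twist":[-0.12,0,0],"xyz":[99,0,1],"fingers":0.1}]'; python3 - <<'E'
from h import *
from station import arm,cams
s=arm.read_state();print(s["tool_pos"],s["ft_force"])
c=cams.snapshot("scene"); np.savez("pics/s2.npz",**c)
cv2.imwrite("pics/p2.png",cv2.resize(c["pixels"][120:240,210:370,::-1],None,fx=4.5,fy=4.5,interpolation=cv2.INTER_CUBIC))
E
```

```text
clock: 3.2
tool_pos: [0.517, -0.0264, 0.1008]
tcp_rot: [-1.906, 1.57, 3.023]
ft_force: [0.0, -0.7, -0.2]
grip_width: 0.552
[ 0.51698723 -0.02641138  0.10078732] [ 0.02689773 -0.71108711 -0.20888642]
```

View pics/p2.png

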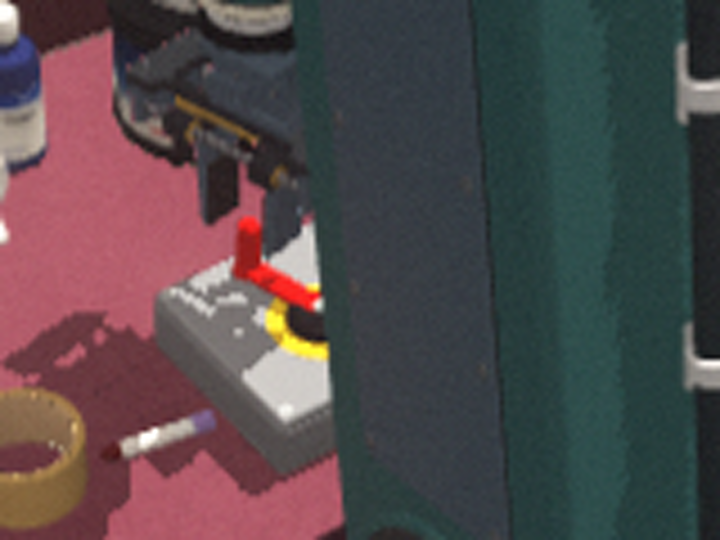

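```bash
python3 - <<'E'
from h import *
from station import arm
c=load("s2"); st=arm.read_state(); R=Rn.from_euler("xyz",st["tcp_rot"]).as_matrix(); p=np.array(st["tool_pos"])
f=lambda P:((proj(c,P)-[210,120])*4.5).round(0)
for n,l in(("tipctr",(.017,0,0)),("tip+y",(.017,.025,0)),("tip-y",(.017,-.025,0)),("tip+y out",(.017,.039,0)),("tip-y out",(.017,-.039,0)),("tip+y+z",(.017,.025,.016)),("tip-y+z",(.017,-.025,.016)),("tip-y-z",(.017,-.025,-.016))):
    print(n,f(p+R@np.array(l)))
print("pegtop",f([.5173,-.0247,.115]),"pegfoot",f([.5173,-.0247,.076]))
D=c["depth"]
for uv in((215,205),(285,230),(248,240),(205,190)):
    u,v=int(210+uv[0]/4.5),int(120+uv[1]/4.5); print(uv,bydepth(c,[(u,v)]))
E
```

```text
tipctr [[249. 251.]]
tip+y [[224. 237.]]
tip-y [[275. 266.]]
tip+y out [[211. 229.]]
tip-y out [[289. 274.]]
tip+y+z [[238. 227.]]
tip-y+z [[289. 255.]]
tip-y-z [[261. 277.]]
pegtop [[248. 219.]] pegfoot [[247. 260.]]
(215, 205) [[ 0.53711859 -0.00652922  0.12641902]]
(285, 230) [[ 0.4813339  -0.0300934   0.12659733]]
(248, 240) [[ 0.50791992 -0.01781777  0.10635265]]
(205, 190) [[ 0.54431732 -0.00369236  0.1356744 ]]
```

```bash
python3 - <<'E'
from h import *
from station import arm,cams
c=cams.snapshot("scene"); np.savez("pics/s3.npz",**c)
st=arm.read_state();print(st["clock"],st["tool_pos"],st["q"])
U=np.array([(u,v) for u in range(235,285) for v in range(140,185)]);P=bydepth(c,U)
rgb=c["pixels"][U[:,1],U[:,0]].astype(int)
red=(rgb[:,0]>120)&(rgb[:,1]<60)
k=(P[:,2]>.08)&(abs(P[:,0]-.517)<.07)&(abs(P[:,1]+.025)<.06)&~red
for lo,hi in((.45,.5),(.5,.535),(.535,.58)):
    kk=k&(P[:,0]>lo)&(P[:,0]<hi); 
    if kk.sum(): print(lo,hi,kk.sum(),"zmin",np.sort(P[kk,2])[:6].round(3),"P at min",P[kk][np.argmin(P[kk,2])].round(3),U[kk][np.argmin(P[kk,2])])
cv2.imwrite("pics/p3.png",cv2.resize(c["pixels"][130:200,220:310,::-1],None,fx=8,fy=8,interpolation=cv2.INTER_NEAREST))
E
```

```text
3.3 [ 0.51700586 -0.02637747  0.10102069] [-9.60033676e-02  2.58639929e-01  2.14353794e+00  1.12378621e-05
  7.39686259e-01 -3.12007315e-01]
0.45 0.5 365 zmin [0.109 0.109 0.113 0.113 0.113 0.113] P at min [ 0.488 -0.015  0.109] [268 176]
0.5 0.535 90 zmin [0.083 0.11  0.114 0.115 0.199 0.2  ] P at min [ 0.519 -0.014  0.083] [262 177]
0.535 0.58 261 zmin [0.107 0.108 0.108 0.109 0.11  0.111] P at min [ 0.54  -0.008  0.107] [257 169]
```

View pics/p3.png

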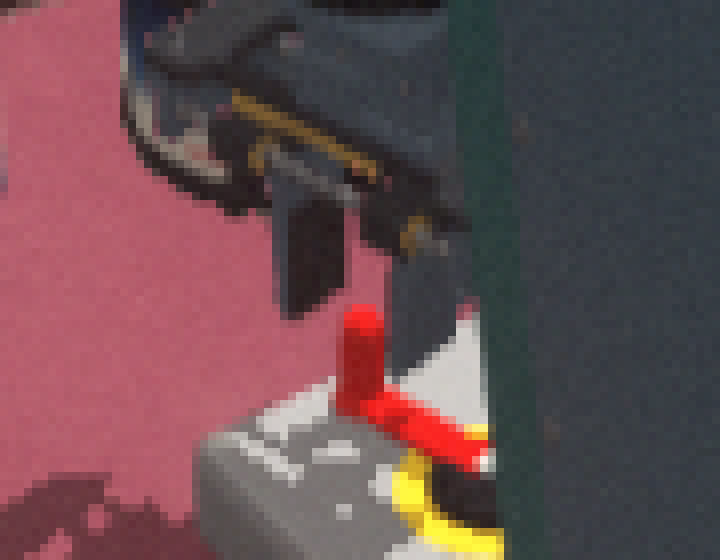

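The scene view shows the peg between the two jaws. By depth, though, the open fingertips stand at z≈0.107, higher than the stated 0.084. I'll close lightly and look again.

```bash
python3 -m pendant '[{"twist":[0,0,0],"xyz":[0,0,0],"fingers":-0.2},{"twist":[0,0,0],"xyz":[0,0,0],"fingers":-0.4},{"twist":[0,0,0],"xyz":[0,0,0],"fingers":-0.6},{"twist":[0,0,0],"xyz":[0,0,0],"fingers":-1},{"twist":[0,0,0],"xyz":[0,0,0],"fingers":-1},{"twist":[0,0,0],"xyz":[0,0,0],"fingers":-1},{"twist":[0,0,0],"xyz":[0,0,0],"fingers":-1},{"twist":[0,0,0],"xyz":[0,0,0],"fingers":-1}]' 5; python3 - <<'E'
from h import *
from station import arm,cams
c=cams.snapshot("scene"); np.savez("pics/s4.npz",**c)
st=arm.read_state();print(st["clock"],st["tool_pos"],st["ft_force"],st["moment"])
cv2.imwrite("pics/p4.png",cv2.resize(c["pixels"][130:200,220:310,::-1],None,fx=8,fy=8,interpolation=cv2.INTER_NEAREST))
E
```

```text
clock: 4.3
tool_pos: [0.5175, -0.0264, 0.1014]
tcp_rot: [1.379, 1.57, 0.024]
ft_force: [5.3, 1.9, 0.1]
grip_width: 0.184
4.35 [ 0.51741719 -0.0263967   0.10140343] [5.0717274  2.51198313 0.82866757] [ 0.34679983 -1.04194278  0.00986073]
```

View pics/p4.png

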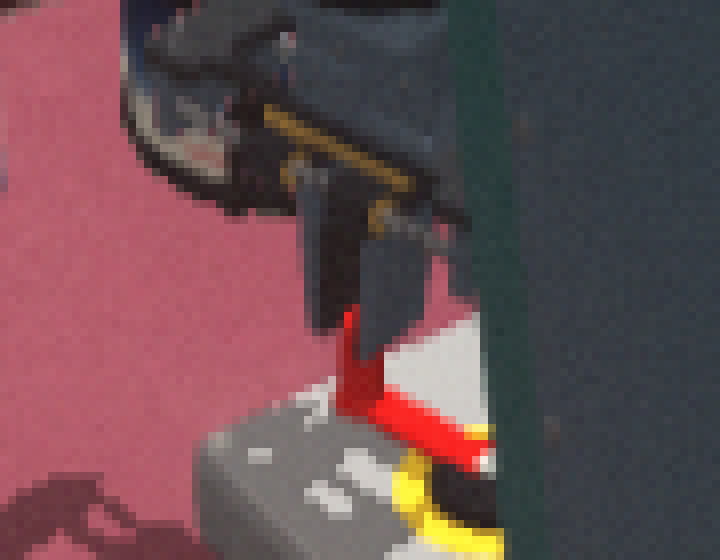

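```bash
python3 - <<'E'
from h import *
c=load("s4")
U=np.array([(u,v) for u in range(235,285) for v in range(140,185)]);P=bydepth(c,U)
rgb=c["pixels"][U[:,1],U[:,0]].astype(int)
red=(rgb[:,0]>100)&(rgb[:,1]<60)
k=(P[:,2]>.078)&(abs(P[:,0]-.517)<.07)&(abs(P[:,1]+.025)<.06)&~red
for lo,hi in((.46,.51),(.51,.525),(.525,.58)):
    kk=k&(P[:,0]>lo)&(P[:,0]<hi); i=np.argsort(P[kk,2])[:5]
    print(lo,hi,P[kk][i].round(3).tolist(),U[kk][i].tolist())
for v in range(170,180): print(v,[tuple(bydepth(c,[(u,v)])[0].round(3)) for u in (266,268,270)])
E
```

```text
0.46 0.51 [[0.491, -0.034, 0.079], [0.508, -0.022, 0.1], [0.5, -0.02, 0.11], [0.505, -0.04, 0.11], [0.498, -0.011, 0.112]] [[272, 180], [266, 174], [267, 173], [271, 170], [265, 174]]
0.51 0.525 [[0.519, -0.014, 0.084], [0.511, -0.016, 0.101], [0.523, -0.009, 0.109], [0.523, -0.008, 0.114], [0.52, -0.011, 0.114]] [[262, 177], [264, 174], [260, 171], [260, 170], [261, 170]]
0.525 0.58 [[0.526, -0.007, 0.108], [0.529, -0.025, 0.111], [0.525, -0.006, 0.113], [0.529, -0.005, 0.116], [0.526, -0.023, 0.117]] [[259, 171], [263, 168], [259, 170], [258, 169], [263, 167]]
170 [(np.float64(0.495), np.float64(-0.012), np.float64(0.13)), (np.float64(0.496), np.float64(-0.021), np.float64(0.126)), (np.float64(0.501), np.float64(-0.033), np.float64(0.117))]
171 [(np.float64(0.497), np.float64(-0.013), np.float64(0.125)), (np.float64(0.499), np.float64(-0.023), np.float64(0.118)), (np.float64(0.608), np.float64(-0.116), np.float64(0.001))]
172 [(np.float64(0.493), np.float64(-0.011), np.float64(0.124)), (np.float64(0.498), np.float64(-0.022), np.float64(0.115)), (np.float64(0.606), np.float64(-0.114
[... 614 characters left out ...]
.025), np.float64(0.087)), (np.float64(0.532), np.float64(-0.049), np.float64(0.061)), (np.float64(0.529), np.float64(-0.055), np.float64(0.061))]
177 [(np.float64(0.507), np.float64(-0.022), np.float64(0.088)), (np.float64(0.528), np.float64(-0.046), np.float64(0.061)), (np.float64(0.525), np.float64(-0.052), np.float64(0.06))]
178 [(np.float64(0.509), np.float64(-0.023), np.float64(0.081)), (np.float64(0.508), np.float64(-0.031), np.float64(0.078)), (np.float64(0.518), np.float64(-0.047), np.float64(0.064))]
179 [(np.float64(0.511), np.float64(-0.025), np.float64(0.075)), (np.float64(0.509), np.float64(-0.032), np.float64(0.072)), (np.float64(0.501), np.float64(-0.034), np.float64(0.077))]
```

```bash
python3 -m pendant '[{"twist":[0,0,0],"xyz":[0,0,0],"fingers":-0.1},{"twist":[0,0,0],"xyz":[0,0,0],"fingers":-0.1},{"twist":[0,0,0],"xyz":[0,0,0],"fingers":-0.1},{"twist":[0,0,0],"xyz":[4,0,0],"fingers":-0.1},{"twist":[0,0,0],"xyz":[9,0,0],"fingers":-0.1},{"twist":[0,0,0],"xyz":[14,0,0],"fingers":-0.1},{"twist":[0,0,0],"xyz":[18,0,0],"fingers":-0.1},{"twist":[0,0,0],"xyz":[20,0,0],"fingers":-0.1}]'; python3 -m pendant '[{"twist":[0,0,0],"xyz":[0,0,0],"fingers":-0.1},{"twist":[0,0,0],"xyz":[0,0,0],"fingers":-0.4},{"twist":[0,0,0],"xyz":[0,0,0],"fingers":-0.6},{"twist":[0,0,0],"xyz":[0,0,0],"fingers":-1},{"twist":[0,0,0],"xyz":[0,0,0],"fingers":-1},{"twist":[0,0,0],"xyz":[0,0,0],"fingers":-1},{"twist":[0,0,0],"xyz":[0,0,0],"fingers":-1},{"twist":[0,0,0],"xyz":[0,0,0],"fingers":-1}]' 5; python3 - <<'E'
from h import *
from station import arm,cams
c=cams.snapshot("scene"); np.savez("pics/s5.npz",**c)
st=arm.read_state();print(st["clock"],st["tool_pos"],st["ft_force"],st["moment"])
cv2.imwrite("pics/p5.png",cv2.resize(c["pixels"][130:200,220:310,::-1],None,fx=8,fy=8,interpolation=cv2.INTER_NEAREST))
E
```

```text
clock: 5.35
tool_pos: [0.5169, -0.0264, 0.0809]
tcp_rot: [-1.855, 1.57, 3.073]
ft_force: [-0.7, -0.3, -0.6]
grip_width: 0.45
clock: 6.35
tool_pos: [0.5175, -0.0264, 0.0814]
tcp_rot: [1.397, 1.57, 0.042]
ft_force: [4.3, 1.9, -2.1]
grip_width: 0.196
6.4 [ 0.51755569 -0.02637902  0.08145294] [ 5.19931685  1.83745765 -1.36637173] [ 0.32451971 -1.01752371 -0.00491448]
```

View pics/p5.png

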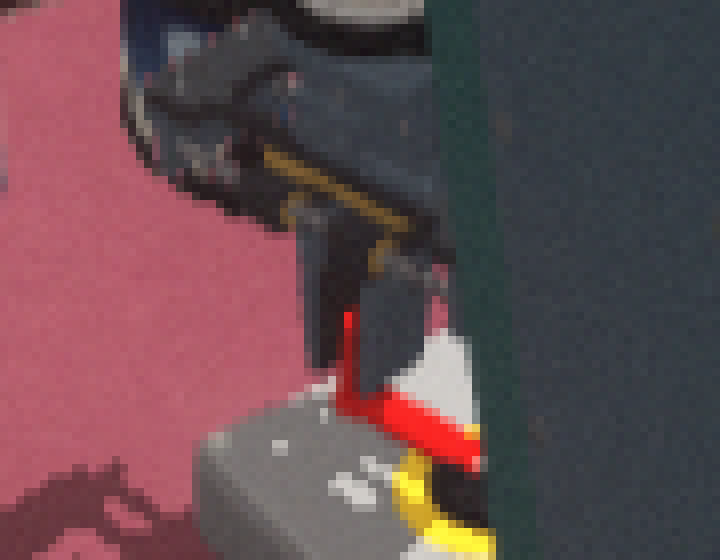

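The image and the width (17.8 mm for the 18 mm peg) show the peg held on its straight part. I'll nudge the grip outward and swing to about 0.75 rad, which is before any possible stop.

```bash
python3 -m pendant '[{"twist":[-0.06,0,0],"xyz":[0,0.3,-4.2],"fingers":-1},{"twist":[-0.12,0,0],"xyz":[0,0.1,-8.4],"fingers":-1},{"twist":[-0.19,0,0],"xyz":[0,-0.5,-13.2],"fingers":-1},{"twist":[-0.26,0,0],"xyz":[0,-1.6,-18],"fingers":-1},{"twist":[-0.33,0,0],"xyz":[0,-3,-22.7],"fingers":-1},{"twist":[-0.4,0,0],"xyz":[0,-4.7,-27.3],"fingers":-1},{"twist":[-0.47,0,0],"xyz":[0,-6.8,-31.7],"fingers":-1},{"twist":[-0.53,0,0],"xyz":[0,-8.8,-35.4],"fingers":-1}]'; cat >> h.py <<'E'
RA=np.array([.449,-.0402]); BA=np.array([.4458,-.1803])
def rep(ax,off=.025):
    from station import arm
    st=arm.read_state(); p=np.array(st["tool_pos"]);R=Rn.from_euler("xyz",st["tcp_rot"]).as_matrix()
    d=p[:2]-ax; a=np.arctan2(d[1],d[0]); F=np.array(st["ft_force"]); r=np.array([np.cos(a),np.sin(a)]);t=np.array([-r[1],r[0]])
    print("clk",round(st["clock"],2),"r",np.hypot(*d).round(4),"ang box",round(a+off,4),"tool y yaw box",round(np.arctan2(R[1,1],R[0,1])+off,4),"z",p[2].round(4),"F rad",(F[:2]@r).round(2),"F tan",(F[:2]@t).round(2),"Fz",F[2].round(2),"M",np.round(st["moment"],2),"gw",round(st["grip_width"],3),"tilt",R[2,1].round(4))
E
python3 -c "
from h import *
rep(RA)
from station import cams
c=cams.snapshot('scene'); np.savez('pics/s6.npz',**c)
cv2.imwrite('pics/p6.png',cv2.resize(c['pixels'][130:200,220:310,::-1],None,fx=8,fy=8,interpolation=cv2.INTER_NEAREST))
rep(RA)"
```

```text
clock: 7.4
tool_pos: [0.5012, 0.0063, 0.0814]
tcp_rot: [0.703, 1.57, -0.119]
ft_force: [5.4, 0.4, -2.4]
grip_width: 0.191
clk 7.4 r 0.07 ang box 0.7528 tool y yaw box 0.7732 z 0.0814 F rad 4.34 F tan -3.29 Fz -2.4 M [ 0.07 -0.96 -0.01] gw 0.191 tilt 0.0006
clk 7.45 r 0.07 ang box 0.7578 tool y yaw box 0.7759 z 0.0814 F rad 5.42 F tan 0.23 Fz -0.25 M [ 0.62 -0.84 -0.05] gw 0.193 tilt 0.0007
```

View pics/p6.png

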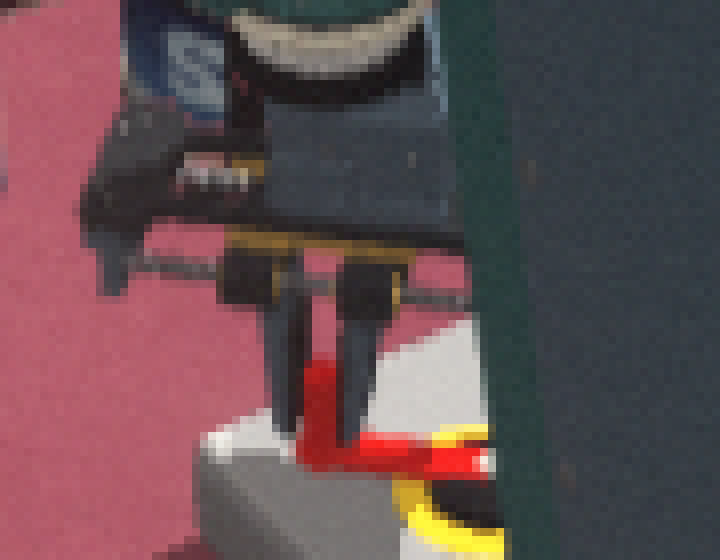

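```bash
python3 -m pendant '[{"twist":[-0.01,0,0],"xyz":[0,0.3,-0.8],"fingers":-1},{"twist":[-0.02,0,0],"xyz":[0,0.6,-1.6],"fingers":-1},{"twist":[-0.03,0,0],"xyz":[0,0.9,-2.4],"fingers":-1},{"twist":[-0.04,0,0],"xyz":[0,1.2,-3.2],"fingers":-1},{"twist":[-0.05,0,0],"xyz":[0,1.4,-4],"fingers":-1},{"twist":[-0.06,0,0],"xyz":[0,1.4,-4.9],"fingers":-1},{"twist":[-0.07,0,0],"xyz":[0,1.4,-4.9],"fingers":-1},{"twist":[-0.07,0,0],"xyz":[0,1.4,-4.9],"fingers":-1}]';python3 -c "
from h import *
rep(RA)"
```

```text
clock: 8.45
tool_pos: [0.4976, 0.0104, 0.0811]
tcp_rot: [-2.135, 1.569, -2.889]
ft_force: [-3.6, -6.4, 6.9]
grip_width: 0.194
clk 8.45 r 0.0702 ang box 0.8314 tool y yaw box 0.8415 z 0.0811 F rad -7.1 F tan -1.79 Fz 6.92 M [-1.26  0.63 -0.  ] gw 0.194 tilt -0.0019
```

```bash
python3 -m pendant '[{"twist":[0,0,0],"xyz":[-1,-0.4,0],"fingers":-1},{"twist":[0,0,0],"xyz":[-2,-0.8,0],"fingers":-1},{"twist":[-0.01,0,0],"xyz":[-2,-0.8,-0.8],"fingers":-1},{"twist":[-0.02,0,0],"xyz":[-2,-0.8,-1.6],"fingers":-1},{"twist":[-0.03,0,0],"xyz":[-2,-0.8,-2.4],"fingers":-1},{"twist":[-0.04,0,0],"xyz":[-2,-0.8,-3.2],"fingers":-1},{"twist":[-0.05,0,0],"xyz":[-2,-0.9,-3.8],"fingers":-1},{"twist":[-0.05,0,0],"xyz":[-2,-0.9,-3.8],"fingers":-1}]';python3 -c "
from h import *
rep(RA)"
```

```text
clock: 9.45
tool_pos: [0.4949, 0.0128, 0.0832]
tcp_rot: [-2.38, 1.57, -3.084]
ft_force: [-3.0, -4.3, -7.9]
grip_width: 0.193
clk 9.45 r 0.0701 ang box 0.8816 tool y yaw box 0.8913 z 0.0832 F rad -5.25 F tan -0.53 Fz -7.92 M [-0.79  0.17  0.03] gw 0.193 tilt -0.0003
```

```bash
python3 -m pendant '[{"twist":[0,0,0],"xyz":[0.4,-0.3,0],"fingers":-1},{"twist":[0,0,0],"xyz":[0.8,-0.5,0],"fingers":-1},{"twist":[-0.01,0,0],"xyz":[0.8,-0.5,-0.8],"fingers":-1},{"twist":[-0.02,0,0],"xyz":[0.8,-0.5,-1.6],"fingers":-1},{"twist":[-0.03,0,0],"xyz":[0.8,-0.5,-2.4],"fingers":-1},{"twist":[-0.04,0,0],"xyz":[0.8,-0.5,-3.2],"fingers":-1},{"twist":[-0.05,0,0],"xyz":[0.8,-0.6,-4],"fingers":-1},{"twist":[-0.06,0,0],"xyz":[0.8,-0.6,-4.4],"fingers":-1}]' 4;python3 -c "
from h import *
rep(RA)"
```

```text
clock: 10.45
tool_pos: [0.492, 0.0152, 0.0828]
tcp_rot: [0.613, 1.57, -0.031]
ft_force: [0.0, -3.1, 5.8]
grip_width: 0.193
clk 10.45 r 0.0701 ang box 0.9351 tool y yaw box 0.9518 z 0.0828 F rad -2.43 F tan -1.9 Fz 5.83 M [-0.74 -0.07  0.03] gw 0.193 tilt 0.0007
```

```bash
python3 -m pendant '[{"twist":[-0.01,0,0],"xyz":[-0.2,-0.1,-0.8],"fingers":-1},{"twist":[-0.02,0,0],"xyz":[-0.4,-0.2,-1.6],"fingers":-1},{"twist":[-0.03,0,0],"xyz":[-0.4,-0.2,-2.4],"fingers":-1},{"twist":[-0.04,0,0],"xyz":[-0.4,-0.2,-3.2],"fingers":-1},{"twist":[-0.05,0,0],"xyz":[-0.4,-0.3,-4],"fingers":-1},{"twist":[-0.06,0,0],"xyz":[-0.4,-0.4,-4.9],"fingers":-1},{"twist":[-0.07,0,0],"xyz":[-0.4,-0.4,-4.9],"fingers":-1},{"twist":[-0.07,0,0],"xyz":[-0.4,-0.4,-4.9],"fingers":-1}]' 4;python3 -c "
from h import *
rep(RA)"
```

```text
clock: 11.45
tool_pos: [0.4876, 0.0181, 0.0829]
tcp_rot: [1.141, 1.57, 0.566]
ft_force: [4.4, 4.4, 0.7]
grip_width: 0.191
clk 11.45 r 0.0699 ang box 1.0108 tool y yaw box 1.0212 z 0.0829 F rad 6.09 F tan -1.24 Fz 0.73 M [ 0.83 -0.99 -0.07] gw 0.191 tilt 0.0008
```

```bash
python3 -m pendant '[{"twist":[-0.01,0,0],"xyz":[0,0.1,-0.8],"fingers":-1},{"twist":[-0.02,0,0],"xyz":[0,0.2,-1.6],"fingers":-1},{"twist":[-0.03,0,0],"xyz":[0,0.3,-2.4],"fingers":-1},{"twist":[-0.04,0,0],"xyz":[0,0.3,-3.2],"fingers":-1},{"twist":[-0.05,0,0],"xyz":[0,0.2,-4],"fingers":-1},{"twist":[-0.06,0,0],"xyz":[0,0.1,-4.9],"fingers":-1},{"twist":[-0.07,0,0],"xyz":[0,0.1,-4.9],"fingers":-1},{"twist":[-0.07,0,0],"xyz":[0,0.1,-4.9],"fingers":-1}]' 4;python3 -c "
from h import *
rep(RA)"
```

```text
clock: 12.45
tool_pos: [0.4833, 0.0207, 0.0829]
tcp_rot: [1.293, 1.57, 0.789]
ft_force: [4.6, 3.9, 0.0]
grip_width: 0.191
clk 12.45 r 0.0699 ang box 1.0826 tool y yaw box 1.0913 z 0.0829 F rad 5.65 F tan -2.1 Fz 0.03 M [ 0.92 -0.92 -0.01] gw 0.191 tilt 0.0004
```

```bash
python3 -m pendant '[{"twist":[-0.01,0,0],"xyz":[0,0.2,-0.8],"fingers":-1},{"twist":[-0.02,0,0],"xyz":[0,0.3,-1.6],"fingers":-1},{"twist":[-0.03,0,0],"xyz":[0,0.3,-2.4],"fingers":-1},{"twist":[-0.04,0,0],"xyz":[0,0.3,-3.2],"fingers":-1},{"twist":[-0.05,0,0],"xyz":[0,0.2,-4],"fingers":-1},{"twist":[-0.06,0,0],"xyz":[0,0.2,-4.9],"fingers":-1},{"twist":[-0.07,0,0],"xyz":[0,0.2,-4.9],"fingers":-1},{"twist":[-0.07,0,0],"xyz":[0,0.2,-4.9],"fingers":-1}]' 4;python3 -c "
from h import *
rep(RA)"
```

```text
clock: 13.45
tool_pos: [0.4789, 0.0231, 0.0828]
tcp_rot: [-2.867, 1.57, 2.982]
ft_force: [1.8, 1.7, 3.4]
grip_width: 0.192
clk 13.45 r 0.07 ang box 1.1547 tool y yaw box 1.1611 z 0.0828 F rad 2.3 F tan -0.91 Fz 3.35 M [ 0.35 -0.48  0.02] gw 0.192 tilt -0.0001
```

```bash
python3 -m pendant '[{"twist":[-0.01,0,0],"xyz":[0,0,-0.8],"fingers":-1},{"twist":[-0.02,0,0],"xyz":[0,0,-1.6],"fingers":-1},{"twist":[-0.03,0,0],"xyz":[0,0,-2.4],"fingers":-1},{"twist":[-0.04,0,0],"xyz":[0,-0.1,-3.2],"fingers":-1},{"twist":[-0.05,0,0],"xyz":[0,-0.1,-4],"fingers":-1},{"twist":[-0.06,0,0],"xyz":[0,-0.1,-4.9],"fingers":-1},{"twist":[-0.07,0,0],"xyz":[0,-0.1,-4.9],"fingers":-1},{"twist":[-0.07,0,0],"xyz":[0,-0.1,-4.9],"fingers":-1}]' 4;python3 -c "
from h import *
rep(RA)"
```

```text
clock: 14.45
tool_pos: [0.4744, 0.0251, 0.0828]
tcp_rot: [-2.799, 1.57, 3.119]
ft_force: [1.7, 0.8, 4.4]
grip_width: 0.19
clk 14.45 r 0.07 ang box 1.2247 tool y yaw box 1.2312 z 0.0828 F rad 1.36 F tan -1.28 Fz 4.39 M [ 0.18 -0.43 -0.02] gw 0.19 tilt -0.0001
```

```bash
python3 -m pendant '[{"twist":[-0.01,0,0],"xyz":[0,0,-0.8],"fingers":-1},{"twist":[-0.02,0,0],"xyz":[0,0,-1.6],"fingers":-1},{"twist":[-0.03,0,0],"xyz":[0,0,-2.4],"fingers":-1},{"twist":[-0.04,0,0],"xyz":[0,-0.1,-3.2],"fingers":-1},{"twist":[-0.05,0,0],"xyz":[0,-0.1,-4],"fingers":-1},{"twist":[-0.06,0,0],"xyz":[0,-0.1,-4.9],"fingers":-1},{"twist":[-0.07,0,0],"xyz":[0,-0.1,-4.9],"fingers":-1},{"twist":[-0.07,0,0],"xyz":[0,-0.1,-4.9],"fingers":-1}]' 4;python3 -c "
from h import *
rep(RA)
from station import cams
c=cams.snapshot('scene'); np.savez('pics/s7.npz',**c)
cv2.imwrite('pics/p7.png',cv2.resize(c['pixels'][130:200,220:310,::-1],None,fx=8,fy=8,interpolation=cv2.INTER_NEAREST))
rep(RA)"
```

```text
clock: 15.45
tool_pos: [0.4698, 0.0267, 0.0828]
tcp_rot: [-2.908, 1.57, 3.081]
ft_force: [1.2, -1.0, 4.0]
grip_width: 0.194
clk 15.45 r 0.0701 ang box 1.2948 tool y yaw box 1.3011 z 0.0828 F rad -0.55 F tan -1.48 Fz 3.95 M [-0.04 -0.32 -0.01] gw 0.194 tilt -0.0001
clk 15.5 r 0.0701 ang box 1.2945 tool y yaw box 1.3009 z 0.0828 F rad 0.52 F tan -0.54 Fz 4.21 M [-0.04 -0.34 -0.05] gw 0.188 tilt -0.0001
```

View pics/p7.png

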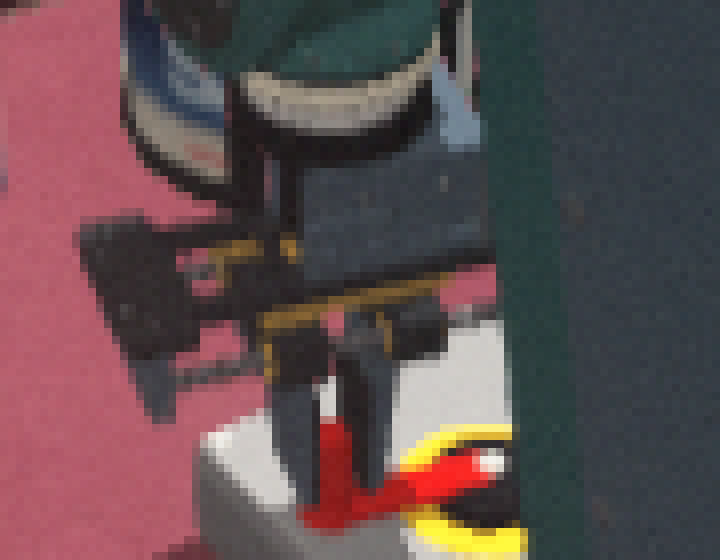

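The lever is following and the peg sits between the pads at about (335,470). There is no stop yet at about 1.29 rad, so I'll continue.

```bash
python3 -m pendant '[{"twist":[-0.01,0,0],"xyz":[0,0,-0.8],"fingers":-1},{"twist":[-0.02,0,0],"xyz":[0,0,-1.6],"fingers":-1},{"twist":[-0.03,0,0],"xyz":[0,0,-2.4],"fingers":-1},{"twist":[-0.04,0,0],"xyz":[0,-0.1,-3.2],"fingers":-1},{"twist":[-0.05,0,0],"xyz":[0,-0.1,-4],"fingers":-1},{"twist":[-0.06,0,0],"xyz":[0,-0.1,-4.9],"fingers":-1},{"twist":[-0.07,0,0],"xyz":[0,-0.1,-4.9],"fingers":-1},{"twist":[-0.07,0,0],"xyz":[0,-0.1,-4.9],"fingers":-1}]' 4;python3 -c "
from h import *
rep(RA)"
```

```text
clock: 16.5
tool_pos: [0.4651, 0.028, 0.0828]
tcp_rot: [-2.974, 1.57, 3.085]
ft_force: [0.4, -1.4, 3.4]
grip_width: 0.189
clk 16.5 r 0.0701 ang box 1.3643 tool y yaw box 1.3711 z 0.0828 F rad -1.24 F tan -0.73 Fz 3.36 M [-0.25 -0.39 -0.01] gw 0.189 tilt -0.0001
```

```bash
python3 -m pendant '[{"twist":[-0.01,0,0],"xyz":[0,0,-0.8],"fingers":-1},{"twist":[-0.02,0,0],"xyz":[0,0,-1.6],"fingers":-1},{"twist":[-0.03,0,0],"xyz":[0,-0.1,-2.4],"fingers":-1},{"twist":[-0.04,0,0],"xyz":[0,-0.1,-3.2],"fingers":-1},{"twist":[-0.05,0,0],"xyz":[0,-0.2,-4],"fingers":-1},{"twist":[-0.06,0,0],"xyz":[0,-0.2,-4.9],"fingers":-1},{"twist":[-0.07,0,0],"xyz":[0,-0.2,-4.9],"fingers":-1},{"twist":[-0.07,0,0],"xyz":[0,-0.2,-4.9],"fingers":-1}]' 4;python3 -c "
from h import *
rep(RA)"
```

```text
clock: 17.5
tool_pos: [0.4603, 0.029, 0.0828]
tcp_rot: [2.996, 1.571, 2.842]
ft_force: [-0.1, -0.7, 2.3]
grip_width: 0.194
clk 17.5 r 0.0701 ang box 1.434 tool y yaw box 1.4411 z 0.0828 F rad -0.69 F tan -0.02 Fz 2.32 M [-0.07 -0.33 -0.03] gw 0.194 tilt 0.0
```

```bash
python3 -m pendant '[{"twist":[-0.01,0,0],"xyz":[0,0,-0.8],"fingers":-1},{"twist":[-0.02,0,0],"xyz":[0,0,-1.6],"fingers":-1},{"twist":[-0.03,0,0],"xyz":[0,-0.1,-2.4],"fingers":-1},{"twist":[-0.04,0,0],"xyz":[0,-0.1,-3.2],"fingers":-1},{"twist":[-0.05,0,0],"xyz":[0,-0.2,-4],"fingers":-1},{"twist":[-0.06,0,0],"xyz":[0,-0.2,-4.9],"fingers":-1},{"twist":[-0.07,0,0],"xyz":[0,-0.2,-4.9],"fingers":-1},{"twist":[-0.07,0,0],"xyz":[0,-0.2,-4.9],"fingers":-1}]' 4;python3 -c "
from h import *
rep(RA)"
```

```text
clock: 18.5
tool_pos: [0.4554, 0.0295, 0.0828]
tcp_rot: [2.889, 1.571, 2.804]
ft_force: [1.3, 1.9, 2.8]
grip_width: 0.194
clk 18.5 r 0.07 ang box 1.5042 tool y yaw box 1.5111 z 0.0828 F rad 2.04 F tan -1.11 Fz 2.76 M [ 0.47 -0.38  0.  ] gw 0.194 tilt 0.0001
```

```bash
python3 -m pendant '[{"twist":[-0.01,0,0],"xyz":[0,0,-0.8],"fingers":-1},{"twist":[-0.02,0,0],"xyz":[0,0,-1.6],"fingers":-1},{"twist":[-0.03,0,0],"xyz":[0,-0.1,-2.4],"fingers":-1},{"twist":[-0.04,0,0],"xyz":[0,-0.1,-3.2],"fingers":-1},{"twist":[-0.05,0,0],"xyz":[0,-0.1,-4],"fingers":-1},{"twist":[-0.06,0,0],"xyz":[0,-0.1,-4.9],"fingers":-1},{"twist":[-0.07,0,0],"xyz":[0,-0.1,-4.9],"fingers":-1},{"twist":[-0.07,0,0],"xyz":[0,-0.1,-4.9],"fingers":-1}]' 4;python3 -c "
from h import *
rep(RA)"
```

```text
clock: 19.5
tool_pos: [0.4505, 0.0298, 0.0828]
tcp_rot: [3.088, 1.571, 3.073]
ft_force: [1.1, 3.7, 3.5]
grip_width: 0.194
clk 19.5 r 0.07 ang box 1.574 tool y yaw box 1.5811 z 0.0828 F rad 3.7 F tan -1.06 Fz 3.5 M [ 0.65 -0.35 -0.06] gw 0.194 tilt 0.0
```

```bash
python3 -m pendant '[{"twist":[-0.01,0,0],"xyz":[0,0,-0.8],"fingers":-1},{"twist":[-0.02,0,0],"xyz":[0,0,-1.6],"fingers":-1},{"twist":[-0.03,0,0],"xyz":[0,0.1,-2.4],"fingers":-1},{"twist":[-0.04,0,0],"xyz":[0,0.1,-3.2],"fingers":-1},{"twist":[-0.05,0,0],"xyz":[0,0,-4],"fingers":-1},{"twist":[-0.06,0,0],"xyz":[0,0,-4.9],"fingers":-1},{"twist":[-0.07,0,0],"xyz":[0,0,-4.9],"fingers":-1},{"twist":[-0.07,0,0],"xyz":[0,0,-4.9],"fingers":-1}]' 4;python3 -c "
from h import *
rep(RA)
from station import cams
c=cams.snapshot('scene'); np.savez('pics/s8.npz',**c)
cv2.imwrite('pics/p8.png',cv2.resize(c['pixels'][130:200,220:310,::-1],None,fx=8,fy=8,interpolation=cv2.INTER_NEAREST))
rep(RA)"
```

```text
clock: 20.5
tool_pos: [0.4456, 0.0298, 0.0828]
tcp_rot: [-2.954, 1.57, -2.898]
ft_force: [0.8, -1.0, 3.0]
grip_width: 0.192
clk 20.5 r 0.0701 ang box 1.6446 tool y yaw box 1.6512 z 0.0828 F rad -1.05 F tan -0.73 Fz 2.99 M [-0.09 -0.31 -0.06] gw 0.192 tilt -0.0001
clk 20.55 r 0.0701 ang box 1.644 tool y yaw box 1.651 z 0.0828 F rad -0.38 F tan -1.51 Fz 2.89 M [-0.08 -0.31 -0.  ] gw 0.197 tilt -0.0001
```

View pics/p8.png

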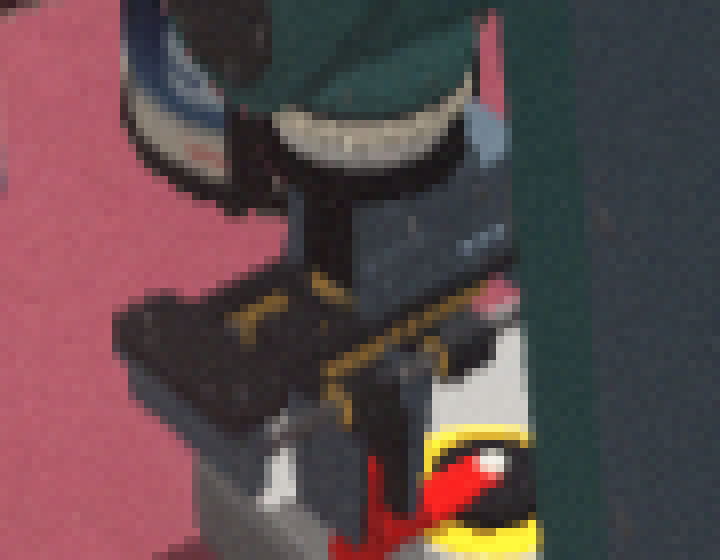

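```bash
python3 -m pendant '[{"twist":[-0.01,0,0],"xyz":[0,0,-0.8],"fingers":-1},{"twist":[-0.02,0,0],"xyz":[0,0,-1.6],"fingers":-1},{"twist":[-0.03,0,0],"xyz":[0,-0.1,-2.4],"fingers":-1},{"twist":[-0.04,0,0],"xyz":[0,-0.1,-3.2],"fingers":-1},{"twist":[-0.05,0,0],"xyz":[0,-0.2,-4],"fingers":-1},{"twist":[-0.06,0,0],"xyz":[0,-0.2,-4.9],"fingers":-1},{"twist":[-0.07,0,0],"xyz":[0,-0.2,-4.9],"fingers":-1},{"twist":[-0.07,0,0],"xyz":[0,-0.2,-4.9],"fingers":-1}]' 4;python3 -c "
from h import *
rep(RA)"
```

```text
clock: 21.55
tool_pos: [0.4407, 0.0294, 0.0828]
tcp_rot: [2.966, 1.57, 3.092]
ft_force: [1.0, 0.2, 2.5]
grip_width: 0.188
clk 21.55 r 0.0701 ang box 1.7141 tool y yaw box 1.7212 z 0.0828 F rad 0.04 F tan -1.05 Fz 2.49 M [ 0.09 -0.28  0.  ] gw 0.188 tilt 0.0001
```

```bash
python3 -m pendant '[{"twist":[-0.01,0,0],"xyz":[0,0,-0.8],"fingers":-1},{"twist":[-0.02,0,0],"xyz":[0,0,-1.6],"fingers":-1},{"twist":[-0.03,0,0],"xyz":[0,-0.1,-2.4],"fingers":-1},{"twist":[-0.04,0,0],"xyz":[0,-0.1,-3.2],"fingers":-1},{"twist":[-0.05,0,0],"xyz":[0,-0.2,-4],"fingers":-1},{"twist":[-0.06,0,0],"xyz":[0,-0.2,-4.9],"fingers":-1},{"twist":[-0.07,0,0],"xyz":[0,-0.2,-4.9],"fingers":-1},{"twist":[-0.07,0,0],"xyz":[0,-0.2,-4.9],"fingers":-1}]' 4;python3 -c "
from h import *
rep(RA)"
```

```text
clock: 22.55
tool_pos: [0.436, 0.0286, 0.0829]
tcp_rot: [0.929, 1.571, 1.124]
ft_force: [2.1, 2.9, 2.4]
grip_width: 0.193
clk 22.55 r 0.07 ang box 1.7818 tool y yaw box 1.7911 z 0.0829 F rad 2.51 F tan -2.58 Fz 2.4 M [ 0.65 -0.5   0.02] gw 0.193 tilt 0.0001
```

```bash
python3 -m pendant '[{"twist":[-0.01,0,0],"xyz":[0,0,-0.5],"fingers":-1},{"twist":[-0.01,0,0],"xyz":[0,0,-1],"fingers":-1},{"twist":[-0.02,0,0],"xyz":[0,0,-1.5],"fingers":-1},{"twist":[-0.02,0,0],"xyz":[0,0,-2],"fingers":-1},{"twist":[-0.03,0,0],"xyz":[0,0,-2],"fingers":-1},{"twist":[-0.03,0,0],"xyz":[0,0,-2],"fingers":-1},{"twist":[-0.03,0,0],"xyz":[0,0,-2],"fingers":-1},{"twist":[-0.03,0,0],"xyz":[0,0,-2],"fingers":-1}]' 4;python3 -c "
from h import *
rep(RA)"
```

```text
clock: 23.55
tool_pos: [0.4344, 0.0283, 0.0829]
tcp_rot: [-0.022, 1.57, 0.203]
ft_force: [4.0, 3.9, 0.7]
grip_width: 0.194
clk 23.55 r 0.07 ang box 1.8063 tool y yaw box 1.8212 z 0.0829 F rad 2.98 F tan -4.68 Fz 0.66 M [ 0.87 -0.88 -0.06] gw 0.194 tilt -0.0
```

```bash
python3 -m pendant '[{"twist":[0,0,0],"xyz":[0,0,-0.4],"fingers":-1},{"twist":[-0.01,0,0],"xyz":[0,0,-0.8],"fingers":-1},{"twist":[-0.01,0,0],"xyz":[0,0,-1.2],"fingers":-1},{"twist":[-0.02,0,0],"xyz":[0,0,-1.5],"fingers":-1},{"twist":[-0.02,0,0],"xyz":[0,0,-1.5],"fingers":-1},{"twist":[-0.02,0,0],"xyz":[0,0,-1.5],"fingers":-1},{"twist":[-0.02,0,0],"xyz":[0,0,-1.5],"fingers":-1},{"twist":[-0.02,0,0],"xyz":[0,0,-1.5],"fingers":-1}]' 5;python3 -c "
from h import *
rep(RA)"
```

```text
clock: 24.55
tool_pos: [0.4334, 0.028, 0.083]
tcp_rot: [-0.07, 1.569, 0.175]
ft_force: [5.5, 5.9, -0.5]
grip_width: 0.195
clk 24.55 r 0.07 ang box 1.8212 tool y yaw box 1.8412 z 0.083 F rad 4.58 F tan -6.65 Fz -0.5 M [ 1.1  -1.27 -0.02] gw 0.195 tilt -0.0001
```

```bash
python3 -m pendant '[{"twist":[0,0,0],"xyz":[0,0,-0.4],"fingers":-1},{"twist":[-0.01,0,0],"xyz":[0,0,-0.8],"fingers":-1},{"twist":[-0.01,0,0],"xyz":[0,0,-1.2],"fingers":-1},{"twist":[-0.02,0,0],"xyz":[0,0,-1.5],"fingers":-1},{"twist":[-0.02,0,0],"xyz":[0,0,-1.5],"fingers":-1},{"twist":[-0.02,0,0],"xyz":[0,0,-1.5],"fingers":-1},{"twist":[-0.02,0,0],"xyz":[0,0,-1.5],"fingers":-1},{"twist":[-0.02,0,0],"xyz":[0,0,-1.5],"fingers":-1}]' 8;python3 -c "
from h import *
rep(RA)
from station import cams
c=cams.snapshot('scene'); np.savez('pics/s9.npz',**c)
cv2.imwrite('pics/p9.png',cv2.resize(c['pixels'][130:200,220:310,::-1],None,fx=8,fy=8,interpolation=cv2.INTER_NEAREST))"
```

```text
clock: 25.55
tool_pos: [0.4324, 0.0278, 0.0832]
tcp_rot: [-0.093, 1.568, 0.172]
ft_force: [8.8, 7.3, -2.8]
grip_width: 0.191
clk 25.55 r 0.07 ang box 1.8348 tool y yaw box 1.861 z 0.0832 F rad 4.99 F tan -10.25 Fz -2.83 M [ 1.44 -1.75 -0.04] gw 0.191 tilt -0.0003
```

View pics/p9.png

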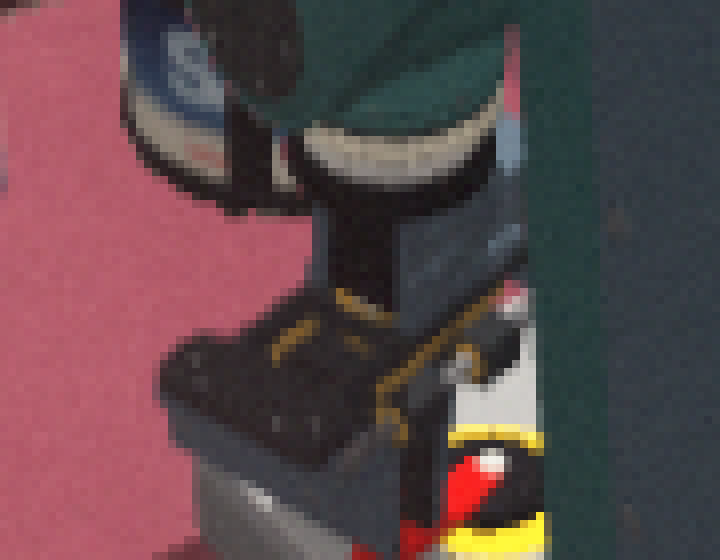

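The tangential force is now 10 N with the tool at about 1.835 rad, rising a few N per mm of push, so this is the sprung stop. I'll release and lift.

```bash
python3 -m pendant '[{"twist":[0,0,0],"xyz":[0,0,0.5],"fingers":-0.3},{"twist":[0,0,0],"xyz":[0,0,0.5],"fingers":-0.1},{"twist":[0,0,0],"xyz":[0,0,0.5],"fingers":0.1},{"twist":[0,0,0],"xyz":[0,0,0.5],"fingers":0.1},{"twist":[0,0,0],"xyz":[-15,0,0.5],"fingers":0.1},{"twist":[0,0,0],"xyz":[-40,0,0.5],"fingers":0.1},{"twist":[0,0,0],"xyz":[-70,0,0.5],"fingers":0.1},{"twist":[0,0,0],"xyz":[-100,0,0.5],"fingers":0.1}]';python3 -c "
from h import *
rep(BA)
from station import cams,arm
c=cams.snapshot('scene'); np.savez('pics/s10.npz',**c)
cv2.imwrite('pics/p10.png',cv2.resize(c['pixels'][120:220,220:350,::-1],None,fx=6,fy=6,interpolation=cv2.INTER_NEAREST))
a=pix(mask(c,'red'),(235,160,310,225)); P=bydepth(c,a);k=(P[:,2]>.085)&(P[:,2]<.13);print(P[k].mean(0),k.sum())
st=arm.read_state();R=Rn.from_euler('xyz',st['tcp_rot']).as_matrix();print(R.round(3),st['q'],st['tool_pos'],st['ft_force'])
"
```

```text
clock: 26.6
tool_pos: [0.4315, 0.0276, 0.1847]
tcp_rot: [-0.303, 1.57, -0.038]
ft_force: [0.5, -0.5, 0.8]
grip_width: 0.548
clk 26.6 r 0.2084 ang box 1.6643 tool y yaw box 1.861 z 0.1847 F rad -0.52 F tan -0.46 Fz 0.8 M [ 0.13 -0.12 -0.01] gw 0.548 tilt -0.0002
[0.42926357 0.03150209 0.10959408] 8
[[ 0.005 -0.262  0.965]
 [ 0.     0.965  0.262]
 [-1.    -0.001  0.005]] [ 1.01131346e-02 -3.18769020e-02  2.26710675e+00 -2.25758742e-05
  9.01472820e-01 -1.82595863e+00] [0.43343669 0.02767987 0.1881959 ] [ 4.22774877 -0.35586309  4.60638497]
```

View pics/p10.png

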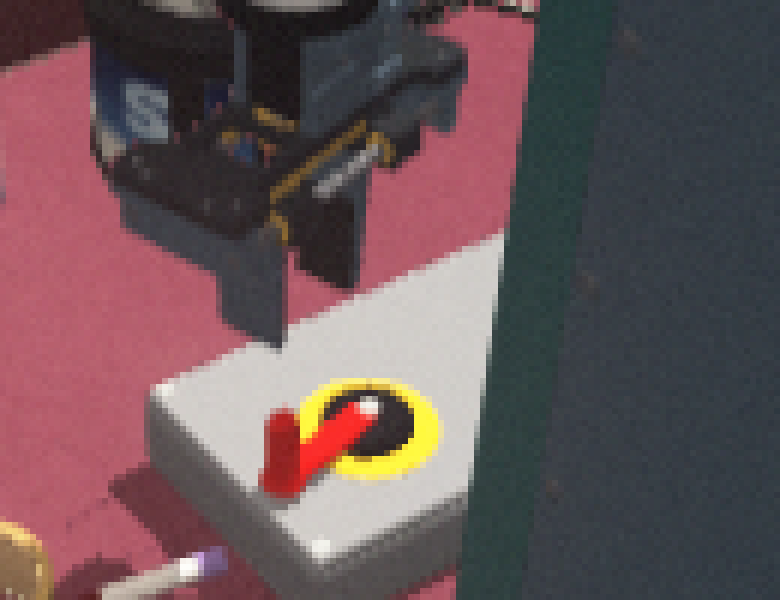

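```bash
python3 - <<'E'
from h import *
t=load("top0");U=np.array([(u,v) for u in range(390,512) for v in range(60,250)]);P=bydepth(t,U)
k=(P[:,2]>.12)&(P[:,2]<.4)&(P[:,1]<-.27)
print(k.sum(),P[k].min(0),P[k].max(0)); 
k2=k&(P[:,1]>-.45); print(P[k2].min(0),P[k2].max(0))
E
python3 -m pendant '[{"twist":[0.06,0,0],"xyz":[0,-30,-6],"fingers":0.1},{"twist":[0.12,0,0],"xyz":[0,-70,-15],"fingers":0.1},{"twist":[0.18,0,0],"xyz":[0,-115,-24],"fingers":0.1},{"twist":[0.24,0,0],"xyz":[0,-160,-33],"fingers":0.1},{"twist":[0.3,0,0],"xyz":[0,-205,-43],"fingers":0.1},{"twist":[0.36,0,0],"xyz":[0,-240,-50],"fingers":0.1},{"twist":[0.42,0,0],"xyz":[0,-262,-54],"fingers":0.1},{"twist":[0.44,0,0],"xyz":[0,-271.6,-56.6],"fingers":0.1}]';python3 -c "
from h import *
rep(BA)
from station import cams,arm
for n in ('scene','top'):
  c=cams.snapshot(n); np.savez('pics/'+n+'11.npz',**c)
c=load('scene11')
cv2.imwrite('pics/p11.png',cv2.resize(c['pixels'][120:220,220:350,::-1],None,fx=6,fy=6,interpolation=cv2.INTER_NEAREST))
P=bydepth(c,pix(mask(c,'blue'),(235,140,350,225)));k=(P[:,2]>.085)&(P[:,2]<.13);print(len(P),P[k].mean(0),k.sum())
st=arm.read_state();R=Rn.from_euler('xyz',st['tcp_rot']).as_matrix();print(R.round(3),st['q'],st['tool_pos'],st['ft_force'])
"
```

```text
5696 [ 0.50326032 -0.56660153  0.1200063 ] [ 0.69390706 -0.4177188   0.31985322]
[ 0.50553361 -0.44999216  0.1200063 ] [ 0.69390706 -0.4177188   0.31985322]
clock: 27.65
tool_pos: [0.4482, -0.2499, 0.1831]
tcp_rot: [-0.129, 1.571, -0.305]
ft_force: [-0.7, 0.9, 0.4]
grip_width: 0.552
clk 27.65 r 0.0697 ang box -1.5108 tool y yaw box 1.419 z 0.1831 F rad -0.92 F tan -0.64 Fz 0.37 M [ 0.12 -0.19  0.05] gw 0.552 tilt -0.0
0 [nan nan nan] 0
[[ 0.     0.174  0.985]
 [ 0.     0.985 -0.174]
 [-1.     0.    -0.   ]] [-5.53236418e-01  1.16551944e-01  2.12258873e+00  3.44393653e-05
  9.02468063e-01 -1.94888305e+00] [ 0.44817909 -0.24938682  0.18297914] [ 0.21850748  0.44721849 -0.93967256]<string>:9: RuntimeWarning: Mean of empty slice.
  ret = um.true_divide(
```

View pics/p11.png

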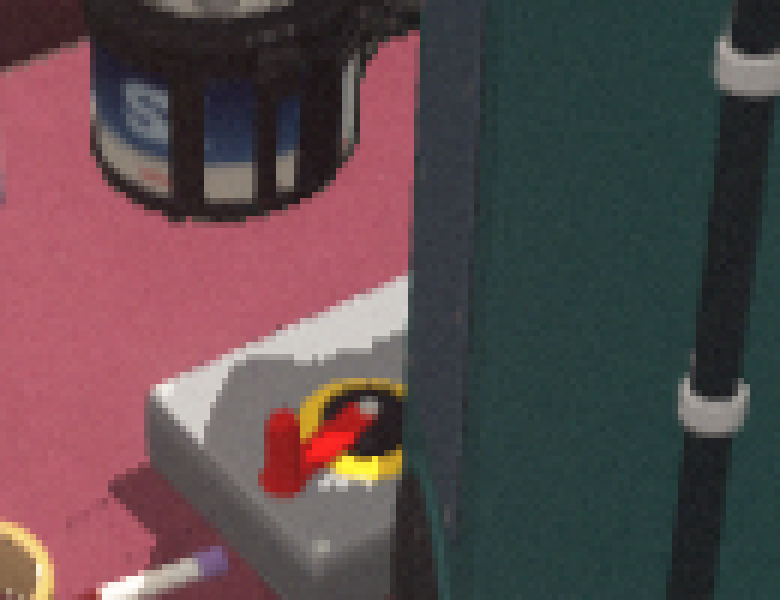

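```bash
python3 -m pendant '[{"twist":[0,0,0],"xyz":[15,0,1.8],"fingers":-0.1},{"twist":[0,0,0],"xyz":[30,0,1.8],"fingers":-0.1},{"twist":[0,0,0],"xyz":[45,0,1.8],"fingers":-0.1},{"twist":[0,0,0],"xyz":[60,0,1.8],"fingers":-0.1},{"twist":[0,0,0],"xyz":[75,0,1.8],"fingers":-0.1},{"twist":[0,0,0],"xyz":[87,0,1.8],"fingers":-0.1},{"twist":[0,0,0],"xyz":[95,0,1.8],"fingers":-0.1},{"twist":[0,0,0],"xyz":[100,0,1.8],"fingers":-0.1}]';python3 -c "
from h import *
rep(BA)"
```

```text
clock: 28.75
tool_pos: [0.4499, -0.2496, 0.0824]
tcp_rot: [2.68, 1.571, 2.506]
ft_force: [0.2, 0.2, 1.0]
grip_width: 0.453
clk 28.75 r 0.0695 ang box -1.4862 tool y yaw box 1.4209 z 0.0824 F rad -0.18 F tan 0.18 Fz 1.02 M [ 0.14 -0.16  0.01] gw 0.453 tilt 0.0001
```

```bash
python3 -m pendant '[{"twist":[0,0,0],"xyz":[0,0,0],"fingers":-0.3},{"twist":[0,0,0],"xyz":[0,0,0],"fingers":-0.5},{"twist":[0,0,0],"xyz":[0,0,0],"fingers":-0.7},{"twist":[0,0,0],"xyz":[0,0,0],"fingers":-1},{"twist":[0,0,0],"xyz":[0,0,0],"fingers":-1},{"twist":[0,0,0],"xyz":[0,0,0],"fingers":-1},{"twist":[0,0,0],"xyz":[0,0,0],"fingers":-1},{"twist":[0,0,0],"xyz":[0,0,0],"fingers":-1}]' 5;python3 -c "
from h import *
rep(BA)"
```

```text
clock: 29.75
tool_pos: [0.4502, -0.2499, 0.0831]
tcp_rot: [-0.616, 1.57, -0.791]
ft_force: [-1.3, -5.2, 6.2]
grip_width: 0.192
clk 29.75 r 0.0698 ang box -1.4822 tool y yaw box 1.4211 z 0.0831 F rad 5.08 F tan -1.64 Fz 6.18 M [-0.84  0.09  0.02] gw 0.192 tilt -0.0005
```

```bash
python3 -m pendant '[{"twist":[0,0,0],"xyz":[0,0,0.8],"fingers":-1},{"twist":[-0.01,0,0],"xyz":[0,0.1,1.6],"fingers":-1},{"twist":[-0.02,0,0],"xyz":[0,0.3,2.4],"fingers":-1},{"twist":[-0.03,0,0],"xyz":[0,0.4,3.2],"fingers":-1},{"twist":[-0.04,0,0],"xyz":[0,0.6,4],"fingers":-1},{"twist":[-0.05,0,0],"xyz":[0,0.8,4.8],"fingers":-1},{"twist":[-0.05,0,0],"xyz":[0,0.8,4.8],"fingers":-1},{"twist":[-0.05,0,0],"xyz":[0,0.8,4.8],"fingers":-1}]' 4;python3 -c "
from h import *
rep(BA)"
```

```text
clock: 30.75
tool_pos: [0.4548, -0.2495, 0.0829]
tcp_rot: [1.882, 1.571, 1.758]
ft_force: [-0.1, -2.2, 5.1]
grip_width: 0.194
clk 30.75 r 0.0698 ang box -1.416 tool y yaw box 1.471 z 0.0829 F rad 2.21 F tan -0.37 Fz 5.13 M [-0.23  0.04 -0.01] gw 0.194 tilt 0.0002
```

```bash
cat >> h.py <<'E'
def plan(deltas,tw=.74,r=.07):
    from station import arm
    st=arm.read_state(); p=np.array(st["tool_pos"]);R=Rn.from_euler("xyz",st["tcp_rot"]).as_matrix()
    d=p[:2]-BA; a=np.arctan2(d[1],d[0]); r=np.hypot(*d)
    for e in deltas:
        v=np.r_[BA+r*np.array([np.cos(a+e),np.sin(a+e)])-p[:2],0]
        print("tw",round(-tw*e,3),"xyz",(R.T@v*1000).round(1))
E
python3 -c "
from h import *
plan([.07,.1])"
```

```text
tw -0.052 xyz [-0.   1.4  4.7]
tw -0.074 xyz [-0.   2.1  6.7]
```

```bash
python3 -m pendant '[{"twist":[-0.01,0,0],"xyz":[0,0.2,0.8],"fingers":-1},{"twist":[-0.02,0,0],"xyz":[0,0.5,1.6],"fingers":-1},{"twist":[-0.02,0,0],"xyz":[0,0.7,2.4],"fingers":-1},{"twist":[-0.03,0,0],"xyz":[0,1,3.2],"fingers":-1},{"twist":[-0.04,0,0],"xyz":[0,1.2,4],"fingers":-1},{"twist":[-0.05,0,0],"xyz":[0,1.4,4.7],"fingers":-1},{"twist":[-0.05,0,0],"xyz":[0,1.4,4.7],"fingers":-1},{"twist":[-0.05,0,0],"xyz":[0,1.4,4.7],"fingers":-1}]' 4;python3 -c "
from h import *
rep(BA)
plan([.07,.14,.21,.28,.35,.42,.48,.54])"
```

```text
clock: 31.75
tool_pos: [0.4597, -0.2488, 0.0828]
tcp_rot: [0.828, 1.571, 0.753]
ft_force: [-0.0, -0.7, 4.7]
grip_width: 0.193
clk 31.75 r 0.0699 ang box -1.3452 tool y yaw box 1.5209 z 0.0828 F rad 0.68 F tan -0.18 Fz 4.69 M [-0.03 -0.02  0.06] gw 0.193 tilt 0.0001
tw -0.052 xyz [0.  1.5 4.7]
tw -0.104 xyz [0.  3.3 9.2]
tw -0.155 xyz [ 0.   5.4 13.6]
tw -0.207 xyz [ 0.   7.9 17.8]
tw -0.259 xyz [ 0.  10.6 21.9]
tw -0.311 xyz [ 0.  13.6 25.8]
tw -0.355 xyz [ 0.  16.4 28.9]
tw -0.4 xyz [ 0.  19.3 31.9]
```

```bash
python3 -m pendant '[{"twist":[-0.05,0,0],"xyz":[0,1.5,4.7],"fingers":-1},{"twist":[-0.1,0,0],"xyz":[0,3.3,9.2],"fingers":-1},{"twist":[-0.15,0,0],"xyz":[0,5.4,13.6],"fingers":-1},{"twist":[-0.21,0,0],"xyz":[0,7.9,17.8],"fingers":-1},{"twist":[-0.26,0,0],"xyz":[0,10.6,21.9],"fingers":-1},{"twist":[-0.31,0,0],"xyz":[0,13.6,25.8],"fingers":-1},{"twist":[-0.35,0,0],"xyz":[0,16.4,28.9],"fingers":-1},{"twist":[-0.4,0,0],"xyz":[0,19.3,31.9],"fingers":-1}]' 4;python3 -c "
from h import *
rep(BA)
plan([.04,.08,.12,.16,.2,.24])
from station import cams
c=cams.snapshot('top'); np.savez('pics/t12.npz',**c)
cv2.imwrite('pics/p12.png',cv2.resize(c['pixels'][140:240,240:420,::-1],None,fx=4.4,fy=4.4))
"
```

```text
clock: 32.75
tool_pos: [0.4932, -0.2321, 0.0828]
tcp_rot: [-1.036, 1.57, -0.709]
ft_force: [0.6, -4.3, 2.4]
grip_width: 0.193
clk 32.75 r 0.0702 ang box -0.8045 tool y yaw box 1.9228 z 0.0828 F rad 3.58 F tan -2.47 Fz 2.35 M [-0.72 -0.17 -0.01] gw 0.193 tilt -0.0005
tw -0.03 xyz [0.  1.2 2.5]
tw -0.059 xyz [0.  2.5 5. ]
tw -0.089 xyz [0.  3.8 7.5]
tw -0.118 xyz [0.  5.3 9.9]
tw -0.148 xyz [ 0.   6.9 12.2]
tw -0.178 xyz [-0.   8.6 14.5]
```

View pics/p12.png

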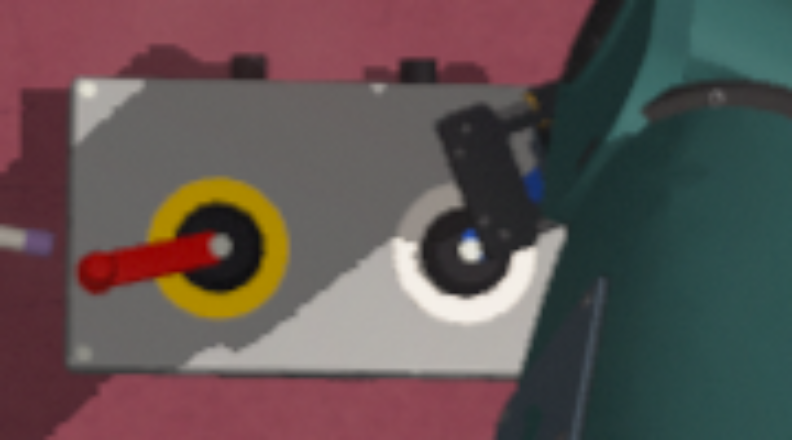

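The top view shows the red arm at about 1.8 rad and the blue arm turning with the gripper, seen at (535,185). I'll move on to just short of the end.

```bash
python3 -m pendant '[{"twist":[-0.03,0,0],"xyz":[0,1.2,2.5],"fingers":-1},{"twist":[-0.06,0,0],"xyz":[0,2.5,5],"fingers":-1},{"twist":[-0.09,0,0],"xyz":[0,3.8,7.5],"fingers":-1},{"twist":[-0.12,0,0],"xyz":[0,5.3,9.9],"fingers":-1},{"twist":[-0.15,0,0],"xyz":[0,6.9,12.2],"fingers":-1},{"twist":[-0.17,0,0],"xyz":[0,7.7,13.3],"fingers":-1},{"twist":[-0.17,0,0],"xyz":[0,8.3,14.1],"fingers":-1},{"twist":[-0.17,0,0],"xyz":[0,8.3,14.1],"fingers":-1}]' 4;python3 -c "
from h import *
rep(BA)
plan([.02,.04,.06,.08])"
```

```text
clock: 33.8
tool_pos: [0.5042, -0.2198, 0.0829]
tcp_rot: [-0.847, 1.569, -0.352]
ft_force: [3.7, -4.6, -1.7]
grip_width: 0.192
clk 33.8 r 0.0705 ang box -0.57 tool y yaw box 2.0904 z 0.0829 F rad 5.63 F tan -1.71 Fz -1.69 M [-0.62 -0.86  0.02] gw 0.192 tilt -0.001
tw -0.015 xyz [0.  0.7 1.2]
tw -0.03 xyz [0.  1.4 2.5]
tw -0.044 xyz [0.  2.1 3.7]
tw -0.059 xyz [0.  2.8 4.9]
```

```bash
python3 -m pendant '[{"twist":[-0.01,0,0],"xyz":[0,0.4,0.6],"fingers":-1},{"twist":[-0.02,0,0],"xyz":[0,0.7,1.2],"fingers":-1},{"twist":[-0.02,0,0],"xyz":[0,1.1,1.8],"fingers":-1},{"twist":[-0.03,0,0],"xyz":[0,1.4,2.5],"fingers":-1},{"twist":[-0.03,0,0],"xyz":[0,1.8,3],"fingers":-1},{"twist":[-0.03,0,0],"xyz":[0,1.8,3],"fingers":-1},{"twist":[-0.03,0,0],"xyz":[0,1.8,3],"fingers":-1},{"twist":[-0.03,0,0],"xyz":[0,1.8,3],"fingers":-1}]' 5;python3 -c "
from h import *
rep(BA)
plan([.02,.04,.06,.08])"
```

```text
clock: 34.8
tool_pos: [0.5061, -0.217, 0.0829]
tcp_rot: [-0.92, 1.569, -0.396]
ft_force: [4.6, -5.2, -1.9]
grip_width: 0.192
clk 34.8 r 0.0706 ang box -0.521 tool y yaw box 2.1204 z 0.0829 F rad 6.61 F tan -2.11 Fz -1.86 M [-0.78 -1.01  0.08] gw 0.192 tilt -0.0015
tw -0.015 xyz [0.  0.7 1.2]
tw -0.03 xyz [0.  1.4 2.5]
tw -0.044 xyz [0.  2.1 3.7]
tw -0.059 xyz [0.  2.9 4.8]
```

```bash
python3 -m pendant '[{"twist":[-0.01,0,0],"xyz":[0,0.3,0.6],"fingers":-1},{"twist":[-0.02,0,0],"xyz":[0,0.5,1.2],"fingers":-1},{"twist":[-0.02,0,0],"xyz":[0,0.8,1.8],"fingers":-1},{"twist":[-0.03,0,0],"xyz":[0,1.1,2.5],"fingers":-1},{"twist":[-0.03,0,0],"xyz":[0,1.3,3],"fingers":-1},{"twist":[-0.03,0,0],"xyz":[0,1.3,3],"fingers":-1},{"twist":[-0.03,0,0],"xyz":[0,1.3,3],"fingers":-1},{"twist":[-0.03,0,0],"xyz":[0,1.3,3],"fingers":-1}]' 5;python3 -c "
from h import *
rep(BA)
plan([.02,.04,.06,.08])"
```

```text
clock: 35.8
tool_pos: [0.5075, -0.2148, 0.0829]
tcp_rot: [-1.659, 1.569, -1.104]
ft_force: [0.1, -12.5, -0.7]
grip_width: 0.202
clk 35.8 r 0.0707 ang box -0.485 tool y yaw box 2.1506 z 0.0829 F rad 6.16 F tan -10.83 Fz -0.69 M [-2.07 -0.   -0.04] gw 0.202 tilt -0.0014
tw -0.015 xyz [-0.   0.7  1.2]
tw -0.03 xyz [-0.   1.4  2.4]
tw -0.044 xyz [-0.   2.2  3.6]
tw -0.059 xyz [-0.   2.9  4.8]
```

The force reached 10.8 N, so the solid end is met. I'll release and lift.

```bash
python3 -m pendant '[{"twist":[0,0,0],"xyz":[0,-0.3,-0.5],"fingers":-0.3},{"twist":[0,0,0],"xyz":[0,-0.3,-0.5],"fingers":-0.1},{"twist":[0,0,0],"xyz":[0,-0.3,-0.5],"fingers":0.1},{"twist":[0,0,0],"xyz":[0,-0.3,-0.5],"fingers":0.1},{"twist":[0,0,0],"xyz":[-15,-0.3,-0.5],"fingers":0.1},{"twist":[0,0,0],"xyz":[-45,-0.3,-0.5],"fingers":0.1},{"twist":[0,0,0],"xyz":[-80,-0.3,-0.5],"fingers":0.1},{"twist":[0,0,0],"xyz":[-115,-0.3,-0.5],"fingers":0.1}]';python3 -c "
from h import *
rep(BA)
from station import cams,arm
c=cams.snapshot('top'); np.savez('pics/t13.npz',**c)
cv2.imwrite('pics/p13.png',cv2.resize(c['pixels'][140:240,240:420,::-1],None,fx=4.4,fy=4.4))
st=arm.read_state();R=Rn.from_euler('xyz',st['tcp_rot']).as_matrix();print(R.round(3),st['q'],st['tool_pos'])
"
```

```text
clock: 36.8
tool_pos: [0.5071, -0.2145, 0.2]
tcp_rot: [-0.903, 1.57, -0.348]
ft_force: [-0.3, 0.3, -0.1]
grip_width: 0.553
clk 36.8 r 0.0702 ang box -0.4836 tool y yaw box 2.1509 z 0.2 F rad -0.38 F tan 0.09 Fz -0.13 M [ 0.12 -0.15 -0.02] gw 0.553 tilt -0.0005
[[ 0.005 -0.527  0.85 ]
 [-0.003  0.85   0.527]
 [-1.    -0.005  0.003]] [-4.42405474e-01  1.49055975e-01  2.03809211e+00  1.61489035e-05
  9.48441592e-01 -2.56850362e+00] [ 0.50910022 -0.21538602  0.20446174]
```

View pics/p13.png

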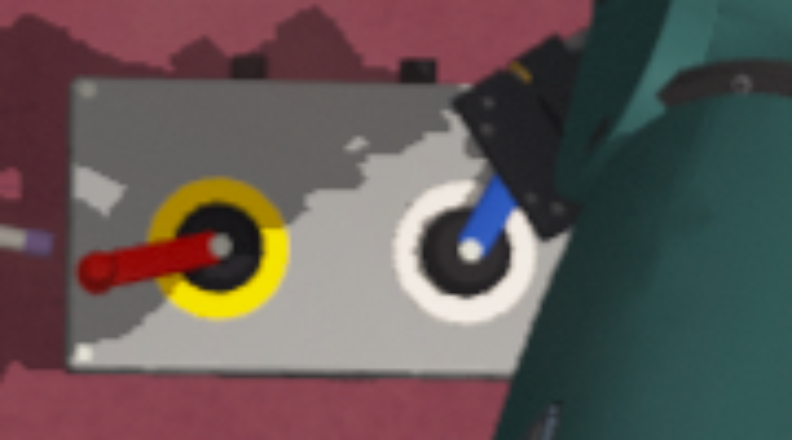

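```bash
python3 -m pendant '[{"twist":[0,0,0],"xyz":[-5,25,10],"fingers":0.1},{"twist":[0,0,0],"xyz":[-10,68,28],"fingers":0.1},{"twist":[0,0,0],"xyz":[-15,112,47],"fingers":0.1},{"twist":[0,0,0],"xyz":[-20,156,65],"fingers":0.1},{"twist":[0,0,0],"xyz":[-20,200,84],"fingers":0.1},{"twist":[0,0,0],"xyz":[-20,242,101],"fingers":0.1},{"twist":[0,0,0],"xyz":[-20,275,115],"fingers":0.1},{"twist":[0,0,0],"xyz":[-20,294,123],"fingers":0.1}]';python3 -c "
from h import *
rep(BA)
from station import cams,arm
c=cams.snapshot('top'); np.savez('pics/t14.npz',**c)
cv2.imwrite('pics/p14.png',cv2.resize(c['pixels'][130:250,160:420,::-1],None,fx=3,fy=3))
a=pix(mask(c,'blue'),(320,140,385,205));P=bydepth(c,a);k=(P[:,2]>.105)&(P[:,2]<.13);m=P[k].mean(0);print(m,k.sum(),'joint',np.arctan2(m[1]-BA[1],m[0]-BA[0])+.025+1.4835)
k=(P[:,2]>.07)&(P[:,2]<.082);q=P[k][:,:2];d=q-BA;v=np.linalg.svd(d)[2][0];v*=np.sign(v[0]);print('arm joint',np.arctan2(v[1],v[0])+.025+1.4835, np.arctan2(*(d.mean(0)[::-1]))+.025+1.4835)
g=np.array([.5229,-.2293])-BA;print('green joint',np.arctan2(g[1],g[0])+.025+1.4835)
"
```

```text
clock: 37.85
tool_pos: [0.4563, 0.1017, 0.2187]
tcp_rot: [-0.293, 1.57, 0.263]
ft_force: [-0.2, 0.3, 0.2]
grip_width: 0.552
clk 37.85 r 0.2822 ang box 1.5585 tool y yaw box 2.1523 z 0.2187 F rad 0.27 F tan 0.24 Fz 0.17 M [ 0.16 -0.14 -0.02] gw 0.552 tilt -0.0003
[ 0.50446937 -0.21545758  0.11445264] 31 joint 0.9686326856954023
arm joint 0.9614755236459627 0.9635501775853457
green joint 0.9423584744582006
```

View pics/p14.png

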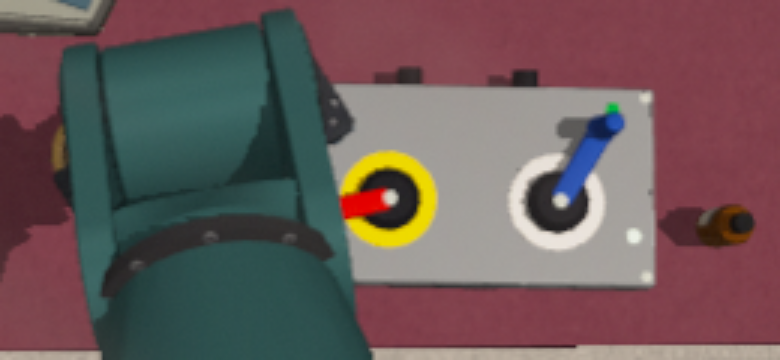

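The top view shows the blue arm pointing at the green dot at (612,108), with a measured joint angle of about 0.96. The red arm is still at its stop and the bottle is in its original place. I'll hand in.

```bash
python3 -c "
from h import *
from station import cams,arm
a,b=load('top0'),load('t13')
for n,s in(('tube',np.s_[185:200,222:252]),):
    print(n,np.abs(a['depth'][s]-b['depth'][s]).mean())
t=load('t14'); s=np.s_[190:215,392:416]; print('bottle',np.median(np.abs(a['depth'][s]-t['depth'][s])))
print(arm.finish_job())"
```

```text
tube 0.010650351
bottle 0.0023235083
the job is handed in; nothing more can be done
None
```

I swung the red isolator to its stop and then the blue selector to its green dot, let go, lifted clear and handed the job in at about 38 s. The hand-in reports no verdict.

- **Red isolator:** I swung it anticlockwise with a light 4–8 N grip. The stop appeared at about 1.8 rad, where the force at the peg rose to about 10 N. I then released it. The last clear view showed it staying there.
- **Blue selector:** It moved freely past the locked range and I swung it until it met the solid end at about 11 N. After release the camera put it at about 0.96 rad (nominal 0.95), pointing at the green dot. I took only one picture after the release, so I checked its position but not its speed.
- **Bystanders:** The bottle's image and depth matched the start. My depth comparison for the tube was inconclusive, with a mean difference of 11 mm. That picture had the gripper's shadow over the area, and the tube looked to be in the same place. I made no last check of the tape; the arm hid it in the final picture. The gripper stayed above both throughout.

**Disagreements:** In the camera the fingertips stood about 25 mm higher than the stated tool frame implies. I regripped 20 mm lower after the first close caught only the rounded top of the red peg. The blue lever was hidden from the scene camera, so I measured it from the top view alone and confirmed it by grip width and force.

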